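# Load the reticle carrier into the free stage

## Robot

A 6-joint arm with a two-finger parallel gripper is mounted at the origin on the work surface. World frame = base frame: x ahead of the robot, y to its left, z up, the work surface at z = 0. Lengths are in m, angles in rad, forces in N, time in s.
With the tool pointing down it reaches from about 0.275 to 1 m from the base axis. Payload 8.4 kg.
Tool frame: the origin (TCP) lies at the very end of the fingers, on their centre line; the grasp point (between the pads) lies 19 mm behind it; y points along the fingers, z is the direction in which the jaws open and shut, and the axes are right-handed (so a half turn about y gives the same grasp; the last joint's range is limited). The gripper opens to 85 mm and grips with 20 to 120 N. Pads are 22 mm wide; open, the fingers measure 114 mm over their backs; the gripper's body (76 mm by 85 mm) begins 54 mm behind the grasp point. The pads swing forward as they close: fully open they stand 13 mm farther back than shut.
Start: joints at [1.101, 0.353, 1.633, -0, 1.155, -0.002], TCP at [0.282, 0.558, 0.231] pointing down, gripper open.
Joint ranges: [-2.63, 2.63], [-0.92, 2.1], [0.06, 2.66], [-1.3, 4.44], [0, 2.69], [-3.02, 3.02]. Speed limits (rad/s): [2.22, 2.22, 2.79, 3.14, 3.14, 3.14].

## Interface

Orientations are given as a rotation vector (axis times angle).
In Python, from bench import robot gives the robot as it stands.
- The arm moves only by the tool send_rows, never from a script. Its argument "motion" is a list of rows, each an object with "dp": the shift along the world's x, y, z in cm, a list of three; "twist": the turn, a rotation vector about the world's x, y, z in rad, a list of three; "claw": the finger opening in cm, from 0 to 8.54. A call has 1 to 20 rows; each row is the pose to reach, as a shift and turn from the pose measured when the call began; what a row does not reach only later rows make up. A row lasts 1/8 s, in which the tool goes at most 62.5 mm and 10.7 degrees, less where a joint would pass 70% of its speed; a pose out of reach is approached as far as the arm can. A call with a gripper value outside its range is refused whole. The fingers move at their own pace and stop on an object; "force" is the grip in N (left out, the last holds). Time passes only in rows, so rows that repeat a pose let the fingers close. It gives the time, the measured TCP pose, the force and the opening at its end, in the units of the state.
- robot.state(): the state, without advancing time (a new reading comes with each control period).
- robot.read_camera(name): name is "scene" or "top" or "wrist"; returns the picture (480x640x3 uint8, red, green, blue); there is no depth.
- robot.calibration(name): a dict with "fx", "fy", "cx", "cy" (pixels), "world_to_cam" (4x4, takes a point from world to camera coordinates). Camera axes: x right, y down, z forward; pixel columns grow to the right and rows downward; lengths in m; the calibration is good to about 2 mm. A picture is of the moment at which its call begins: read the wrist's pose just before it. calibration takes no time and is no camera call; for the wrist camera it gives the pose at the moment of the call.
- robot.hand_in(): hands the job in, once; it reports no verdict.
Trained networks look in the newest picture that a camera, given by its name, has taken for a name from the list of things; names that differ only in an ending like _2 or _b are one class to them, and where a whole thing is asked for, a point or a joint stands for the part that bears it (a point fixed in the world has none). Each returns a list of dicts, best first, with "score" (0 to 1); they miss things now and then, are a little off and sometimes report something else, mostly with a low value. They report only what shows in the picture. A call takes as long as a camera call. They do not tell look-alikes from the thing itself.
- robot.look_for(label, camera): "position" ([x, y, z] in m, in world coordinates, good to about 4 mm: the middle of the surface that is visible of it).
- robot.outline_of(label, camera): "mask" (480x640 bool, what is visible of it).
- robot.spot_point(label, camera): "position" ([x, y, z] in m, in world coordinates, good to about 4 mm: a listed point, or the origin of a listed thing).
The state is a dict: "time_s": time; "joints": joint angles; "qvel": joint speeds; "tau": joint torques, N m; "position": TCP position; "orientation": TCP orientation; "contact_force": force on the tool from outside, world axes, zero at the start; "torque": the same for the moment, N m; "width": finger opening in m.
Only numpy, scipy, OpenCV 4.12 (cv2) and the standard library are available. Lean on these libraries where they do the work, as an engineer would, in place of code of your own. Each camera call takes 0.05 s, during which the arm holds its last target.

## Task

One of the two stages on the bench already holds a reticle carrier; load the other carrier into the stage that is still empty. Draw it out of its dust hood by the nose, set it down flat on the table and let go, then take it up by its black grip tab and slide it nose first under the two sprung clips until it is fully home against the end stop and both clips have snapped down behind its nose bar. Let go of it, and leave the loaded carrier and everything else on the table where they are.

Things in the scene. Friction and masses are not known exactly. Their poses are not given: they have to be found in the camera images.
- bench: fixed cream bench with two identical stages side by side, on a base plate 20 mm high (x -80 to 160, y -145 to 145 mm). Origin: table level, under the line of the two end stops, midway between the stages; x = sliding-in direction (away from the robot), y left, z up. Stage centre lines at y = +75 mm (left) and -75 mm (right), decks 45 mm above the table, open at the front
- left_mouth (a point): middle of the left stage's open front edge, on the deck (bench frame -75, +75, 45 mm; axes as the bench). The deck runs from here 75 mm to the 9 mm high rigid end stop, between side guides 8 mm high, 53 mm apart, flaring to about 60 mm apart at this edge
- right_mouth (a point): middle of the right stage's open front edge, on the deck (bench frame -75, -75, 45 mm; axes as the bench). The deck runs from here 75 mm to the 9 mm high rigid end stop, between side guides 8 mm high, 53 mm apart, flaring to about 60 mm apart at this edge
- left_toes (a point): point midway between the rounded toes of the left stage's two steel clips (34 mm apart, 26 mm in front of the stop, hanging 5.3 mm above the deck; this point is at that height). Upturned lips reach 13 mm further to the front; the clips pivot behind the stop and are up to 23 mm high over the deck. Pushing a carrier's nose bar under both takes about 5 to 12 N
- right_toes (a point): point midway between the rounded toes of the right stage's two steel clips (34 mm apart, 26 mm in front of the stop, hanging 5.3 mm above the deck; this point is at that height). Upturned lips reach 13 mm further to the front; the clips pivot behind the stop and are up to 23 mm high over the deck. Pushing a carrier's nose bar under both takes about 5 to 12 N
- left_home (a point): centre of the left stage's end stop, on the stage's deck (bench frame 0, +75 mm, 45 mm up; axes as the bench). A carrier is home when the middle of its nose edge (carrier_nose) is at this point. From 50 mm behind the stop a fixed lamp house or collimator tube stands, up to 80 mm above the table
- right_home (a point): centre of the right stage's end stop, on the stage's deck (bench frame 0, -75 mm, 45 mm up; axes as the bench). A carrier is home when the middle of its nose edge (carrier_nose) is at this point. From 50 mm behind the stop a fixed lamp house or collimator tube stands, up to 80 mm above the table
- left_clip_a (a joint): hinge angle of a spring clip of the left stage, the one left (+y) of the stage's centre line. 0 rad = down (rest, also when a carrier is latched under it), about 0.10 while its toe rides over a nose bar, 0.5 at most
- left_clip_b (a joint): hinge angle of a spring clip of the left stage, the one right (-y) of the stage's centre line. 0 rad = down (rest, also when a carrier is latched under it), about 0.10 while its toe rides over a nose bar, 0.5 at most
- right_clip_a (a joint): hinge angle of a spring clip of the right stage, the one left (+y) of the stage's centre line. 0 rad = down (rest, also when a carrier is latched under it), about 0.10 while its toe rides over a nose bar, 0.5 at most
- right_clip_b (a joint): hinge angle of a spring clip of the right stage, the one right (-y) of the stage's centre line. 0 rad = down (rest, also when a carrier is latched under it), about 0.10 while its toe rides over a nose bar, 0.5 at most
- carrier: the loose reticle carrier (0.1 to 0.2 kg) that starts in the dock: a flat aluminium plate 120 long x 50 wide x 5 mm thick with a glass window with a fine cross, a raised bar across the nose and a black grip tab on the tail. Origin: centre of its underside; x runs lengthwise to the nose, z up. Its long sides are straight and parallel all the way
- carrier_nose (a point): middle of the carrier's nose edge, at its underside (60 mm ahead of the origin). The raised nose bar lies 1 to 20 mm behind this edge, over the full width, 10 mm high from the underside: it slopes up from the front and has a steep back face, behind which a latched clip toe drops down
- carrier_tab (a point): middle of the carrier's grip tab (44 mm behind the origin, 14.5 mm above the underside). The tab is 32 mm long, 30 mm wide across the carrier, and its top is 24 mm above the underside
- loaded: an identical carrier that is already home and latched in one of the two stages (left or right, it varies); origin and axes as those of the loose carrier. It stays where it is
- dock: fixed grey dust hood, origin at table level under the origin of the parked carrier (to 2 mm); x points out of its open mouth. The carrier lies flat on its deck, 20 mm above the table, tail and tab inside. Hood: x -66 to 12 mm, 70 mm wide, roof 54 mm above the table, inside 56 mm wide and 30 mm high
- dock_mouth (a point): middle of the dock's mouth on its deck (12 mm ahead of the dock's origin, 20 mm up; axes as the dock). The carrier's front 48 mm overhang the table freely from here on, can be gripped across the 50 mm width and drawn straight out, at least 75 mm. Robot-side between dock and bench the table is clear: at least x 0.40 to 0.53, y -0.16 to -0.03 m
- eyepiece: loose black eyepiece, 42 mm dia., 42 mm tall, standing; bystander
- level: loose steel spirit level, 90 x 24 x 27 mm; bystander
- screwdriver: loose screwdriver 150 mm long, lying; bystander
- weight: loose brass weight, 32 mm dia., 34 mm tall; bystander
- lens_cap: loose black lens cap, 48 mm dia., 10 mm high; bystander
- bottle: loose small white bottle, 36 mm dia., 75 mm tall, standing; bystander
- meter: loose grey pocket meter, 110 x 70 x 25 mm, lying; bystander
Mind the look-alikes: they are no part of the job. Leave any pink look-alike of the carrier alone.

How it is judged:
By the outcome, as a careful person would: the job done as asked, in the order asked, and still so for the second after the job is handed in, with the robot touching nothing.
It also fails if it takes over 64 s, if anything falls off the work surface, if the arm or the gripper's body presses on something with over 40 N, if the wrist force passes 120 N, or if a joint passes its speed limit or range.

## Working session

There is one attempt and no reset: what is moved stays moved. The work goes in short steps, Python scripts to look and compute and a tool call to move; the robot and the scene stay as the last step left them, time stands still between calls to the robot, and variables do not carry over. Pictures are saved under pics/ and viewed, and the job is handed in when it is done.

Besides the shell and the picture viewer there is one more tool, called after "Call:" by a JSON object that holds its "name" and its "arguments". send_rows: Moves the arm, as the interface text tells. Its arguments: {"type":"object","properties":{"motion":{"type":"array","items":{"type":"object","properties":{"dp":{"type":"array","items":{"type":"number"}},"twist":{"type":"array","items":{"type":"number"}},"claw":{"type":"number"}}}},"force":{"type":"number"}},"required":["motion"]}

```bash
mkdir -p pics; cat > h.py <<'E'
import numpy as np,cv2
from scipy.spatial.transform import Rotation as R
from bench import robot
def snap(cam,name):
    im=robot.read_camera(cam); cv2.imwrite(f'pics/{name}.png',cv2.cvtColor(im,cv2.COLOR_RGB2BGR)); return im
def ray(c,u,v,z):
    T=np.array(c['world_to_cam']);Rm=T[:3,:3];t=T[:3,3];o=-Rm.T@t
    d=Rm.T@np.array([(u-c['cx'])/c['fx'],(v-c['cy'])/c['fy'],1]);return o+d*(z-o[2])/d[2]
def proj(c,p):
    T=np.array(c['world_to_cam']);q=T[:3,:3]@np.array(p)+T[:3,3];return np.array([c['fx']*q[0]/q[2]+c['cx'],c['fy']*q[1]/q[2]+c['cy']])
E
python3 - <<'E'
from h import *
np.set_printoptions(precision=4,suppress=True)
for c in ['scene','top','wrist']: snap(c,c+'0')
s=robot.state();print({k:np.round(v,4) for k,v in s.items()})
print(R.from_rotvec(s['orientation']).as_matrix())
for l in ['carrier','carrier_nose','dock','dock_mouth','bench','left_home','right_home','left_mouth','right_mouth','loaded']:
    for cam in ['top','scene']:
        print(l,cam,[(np.round(d['position'],4),round(d['score'],2)) for d in robot.spot_point(l,cam)])
E
```

```text
{'time_s': np.float64(0.15), 'joints': array([ 1.1006,  0.3535,  1.6339,  0.    ,  1.1552, -0.0024]), 'qvel': array([ 0.0004, -0.0032, -0.0026, -0.0009,  0.0009, -0.0003]), 'tau': array([  0.0005, -60.5637, -34.2336,   0.0002,   0.006 ,  -0.    ]), 'position': array([0.2817, 0.5575, 0.2307]), 'orientation': array([-1.5405,  0.3671, -0.3667]), 'contact_force': array([ 0.07  , -0.0952,  0.4678]), 'torque': array([-0.0312,  0.0069, -0.0011]), 'width': np.float64(0.0856)}
[[ 0.8926 -0.0005  0.4509]
 [-0.4509 -0.0009  0.8926]
 [-0.     -1.     -0.0011]]
carrier top [(array([ 0.5132, -0.3052,  0.0173]), 0.72), (array([ 0.3554, -0.2707, -0.0017]), 0.58), (array([ 0.7443, -0.2332,  0.0008]), 0.55)]
carrier scene [(array([ 0.3601, -0.2696, -0.0008]), 0.65), (array([ 0.5172, -0.298 ,  0.0173]), 0.61)]
carrier_nose top [(array([ 0.5059, -0.2412,  0.0179]), 0.9), (array([ 0.3552, -0.3326,  0.0009]), 0.64), (array([0.6316, 0.056 , 0.0494]), 0.63), (array([0.5044, 0.3746, 0.0004]), 0.18)]
carrier_nose scene [(array([ 0.357 , -0.3317, -0.0016]), 0.59), (array([ 0.5026, -0.2371,  0.0203]), 0.56), (a
[... 592 characters left out ...]
_home top [(array([0.6588, 0.0605, 0.042 ]), 0.76)]
right_home scene [(array([0.6593, 0.0615, 0.0423]), 0.86), (array([0.5986, 0.0602, 0.0452]), 0.39), (array([0.6727, 0.2045, 0.0446]), 0.25)]
left_mouth top [(array([0.5954, 0.2071, 0.0401]), 0.81), (array([0.6591, 0.06  , 0.0433]), 0.3)]
left_mouth scene [(array([0.5946, 0.2136, 0.0452]), 0.82)]
right_mouth top [(array([0.5833, 0.0613, 0.0472]), 0.69), (array([0.6413, 0.2109, 0.0497]), 0.66)]
right_mouth scene [(array([0.584 , 0.0573, 0.0411]), 0.79)]
loaded top [(array([0.593 , 0.0577, 0.0464]), 0.55)]
loaded scene [(array([0.6001, 0.0636, 0.0429]), 0.67), (array([ 0.413 ,  0.2577, -0.0016]), 0.54), (array([0.5931, 0.2118, 0.0478]), 0.46)]
```

View pics/top0.png

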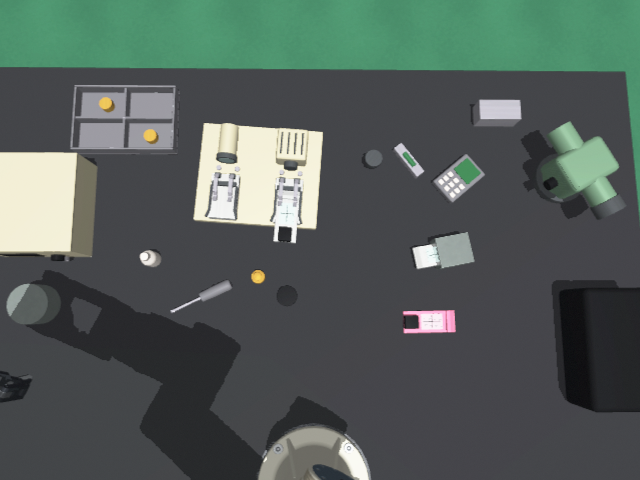

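View pics/scene0.png

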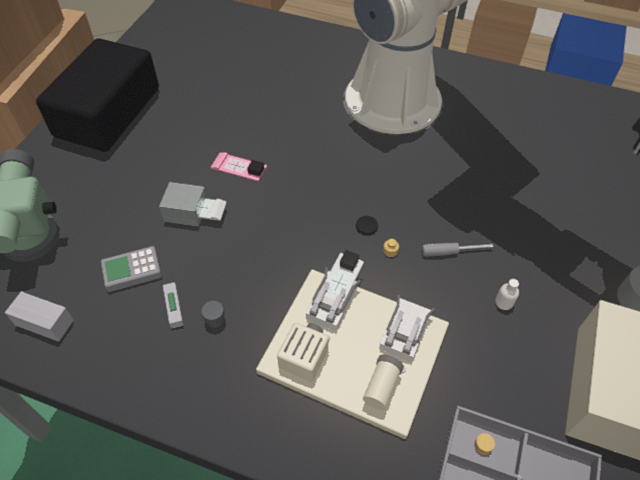

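Top view: the loose carrier is at (427,256) in the grey hood at (455,250), nose pointing left (+y). The look-alikes are the pink one (429,321) and the loaded carrier (287,215) in the right stage. The left stage (222,195) is empty. I choose the white one in the hood and move over it for a close look.

Call:
{"name": "send_rows", "arguments": {"motion": [{"dp": [6, -20, 2], "twist": [0, 0, -0.2]}, {"dp": [12, -40, 2], "twist": [0, 0, -0.5]}, {"dp": [21, -75, 2], "twist": [0, 0, -0.98]}, {"dp": [21, -75, 2], "twist": [0, 0, -0.98]}, {"dp": [21, -75, 2], "twist": [0, 0, -0.98]}, {"dp": [21, -75, 2], "twist": [0, 0, -0.98]}, {"dp": [21, -75, 2], "twist": [0, 0, -0.98]}, {"dp": [21, -75, 2], "twist": [0, 0, -0.98]}, {"dp": [21, -75, 2], "twist": [0, 0, -0.98]}, {"dp": [21, -75, 2], "twist": [0, 0, -0.98]}, {"dp": [21, -75, 2], "twist": [0, 0, -0.98]}, {"dp": [21, -75, 2], "twist": [0, 0, -0.98]}, {"dp": [21, -75, 2], "twist": [0, 0, -0.98]}, {"dp": [21, -75, 2], "twist": [0, 0, -0.98]}, {"dp": [21, -75, 2], "twist": [0, 0, -0.98]}, {"dp": [21, -75, 2], "twist": [0, 0, -0.98]}, {"dp": [21, -75, 2], "twist": [0, 0, -0.98]}, {"dp": [21, -75, 2], "twist": [0, 0, -0.98]}]}}

```text
invalid input at $.motion[0]: expected keys dp, twist, claw
```

```bash
python3 - <<'E'
from h import *
s=robot.state();print({k:np.round(v,4) for k,v in s.items()})
snap('wrist','w1');snap('top','t1')
for l in ['carrier_nose','dock_mouth','carrier']:
    for c in ['wrist','top']: print(l,c,[(np.round(d['position'],4),round(d['score'],2)) for d in robot.spot_point(l,c)])
np.save('cal_w1.npy',robot.calibration('wrist'),allow_pickle=True)
print(robot.calibration('wrist'))
E
```

```text
{'time_s': np.float64(1.15), 'joints': array([ 1.1006,  0.353 ,  1.6334, -0.    ,  1.1552, -0.0024]), 'qvel': array([ 0.0002, -0.0007,  0.0004, -0.0018,  0.002 , -0.0009]), 'tau': array([-1.00000e-04, -6.05196e+01, -3.42443e+01,  2.00000e-04,
        1.20000e-03,  0.00000e+00]), 'position': array([0.2818, 0.5579, 0.2313]), 'orientation': array([-1.5395,  0.3668, -0.3668]), 'contact_force': array([ 0.4091,  0.1004, -0.6529]), 'torque': array([ 0.0096, -0.0082, -0.0138]), 'width': np.float64(0.0858)}
carrier_nose wrist []
carrier_nose top [(array([ 0.3608, -0.3321,  0.0037]), 0.72), (array([ 0.5056, -0.2393,  0.0182]), 0.56)]
dock_mouth wrist []
dock_mouth top [(array([ 0.5111, -0.2852,  0.0228]), 0.84), (array([ 4.15e-01,  6.11e-02, -2.00e-04]), 0.17)]
carrier wrist []
carrier top [(array([ 0.512 , -0.3048,  0.0185]), 0.69), (array([ 0.3602, -0.2726,  0.0004]), 0.66)]
{'fx': 368.09317281288253, 'fy': 368.09317281288253, 'cx': 320.84979950074535, 'cy': 237.14824518355508, 'world_to_cam': array([[ 4.50730731e-01,  8.92659914e-01, -2.94715225e-04,
        -6.25327273e-01],
       [ 8.61310466e-01, -4.34814681e-01,  2.62831648e-01,
        -3.46281358e-02],
       [ 2.34491129e-01, -1.18720142e-01, -9.64841665e-01,
         3.78622195e-01],
       [ 0.00000000e+00,  0.00000000e+00,  0.00000000e+00,
         1.00000000e+00]])}
```

View pics/w1.png

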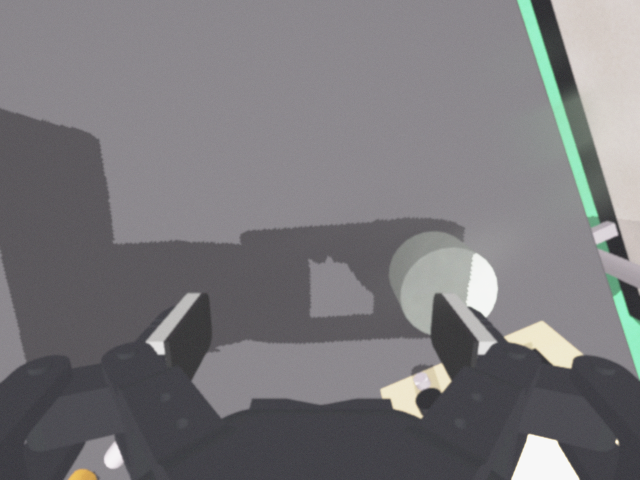

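Call:
{"name": "send_rows", "arguments": {"motion": [{"dp": [6, -20, 2], "twist": [0, 0, -0.2], "claw": 8.5}, {"dp": [12, -40, 2], "twist": [0, 0, -0.5], "claw": 8.5}, {"dp": [21.5, -85, 2], "twist": [0, 0, -0.98], "claw": 8.5}, {"dp": [21.5, -85, 2], "twist": [0, 0, -0.98], "claw": 8.5}, {"dp": [21.5, -85, 2], "twist": [0, 0, -0.98], "claw": 8.5}, {"dp": [21.5, -85, 2], "twist": [0, 0, -0.98], "claw": 8.5}, {"dp": [21.5, -85, 2], "twist": [0, 0, -0.98], "claw": 8.5}, {"dp": [21.5, -85, 2], "twist": [0, 0, -0.98], "claw": 8.5}, {"dp": [21.5, -85, 2], "twist": [0, 0, -0.98], "claw": 8.5}, {"dp": [21.5, -85, 2], "twist": [0, 0, -0.98], "claw": 8.5}, {"dp": [21.5, -85, 2], "twist": [0, 0, -0.98], "claw": 8.5}, {"dp": [21.5, -85, 2], "twist": [0, 0, -0.98], "claw": 8.5}, {"dp": [21.5, -85, 2], "twist": [0, 0, -0.98], "claw": 8.5}, {"dp": [21.5, -85, 2], "twist": [0, 0, -0.98], "claw": 8.5}, {"dp": [21.5, -85, 2], "twist": [0, 0, -0.98], "claw": 8.5}, {"dp": [21.5, -85, 2], "twist": [0, 0, -0.98], "claw": 8.5}, {"dp": [21.5, -85, 2], "twist": [0, 0, -0.98], "claw": 8.5}, {"dp": [21.5, -85, 2], "twist": [0, 0, -0.98], "claw": 8.5}]}}

```text
time_s: 3.8
position: [0.4968, -0.291, 0.2515]
orientation: [-1.265, 1.117, -1.117]
contact_force: [-0.0, 0.1, -0.3]
width: 0.0848
```

```bash
python3 - <<'E'
from h import *
s=robot.state();print({k:np.round(v,4) for k,v in s.items()})
np.save('cal_w1.npy',robot.calibration('wrist'),allow_pickle=True)
snap('wrist','w2')
for l in ['carrier_nose','dock_mouth','carrier']:
    for c in ['wrist']: print(l,c,[(np.round(d['position'],4),round(d['score'],2)) for d in robot.spot_point(l,c)])
E
```

```text
{'time_s': np.float64(3.8), 'joints': array([-5.3260e-01,  2.5770e-01,  1.7194e+00,  1.0000e-04,  1.1643e+00,
       -6.5700e-01]), 'qvel': array([-0.0026,  0.0028, -0.0047, -0.0005, -0.0007, -0.0022]), 'tau': array([-2.15600e-01, -5.35781e+01, -3.43788e+01, -7.80000e-03,
        1.70000e-03,  4.80000e-03]), 'position': array([ 0.4968, -0.291 ,  0.2515]), 'orientation': array([-1.2653,  1.117 , -1.1172]), 'contact_force': array([-0.0426,  0.0515, -0.3486]), 'torque': array([-0.008 , -0.0092, -0.0404]), 'width': np.float64(0.0848)}
carrier_nose wrist [(array([ 0.5046, -0.2357,  0.018 ]), 0.68), (array([ 0.3605, -0.3324, -0.0018]), 0.65)]
dock_mouth wrist []
carrier wrist [(array([ 0.3508, -0.2732, -0.0009]), 0.85), (array([ 0.5137, -0.2972,  0.0196]), 0.76), (array([ 0.7454, -0.2251, -0.0025]), 0.32)]
```

View pics/w2.png

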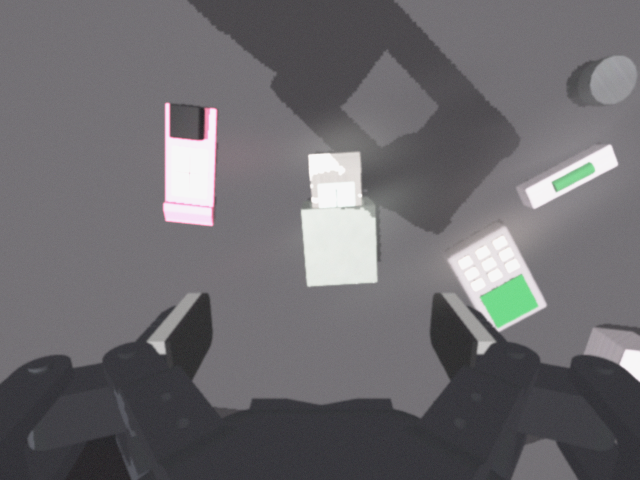

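```bash
python3 - <<'E'
from h import *
im=cv2.imread('pics/w2.png')
c=cv2.resize(im[140:295,285:395],None,fx=5,fy=5,interpolation=cv2.INTER_CUBIC)[:, :];cv2.imwrite('pics/w2c.png',cv2.resize(c,(425,600)));
E
```

```text
(no output)
```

View pics/w2c.png

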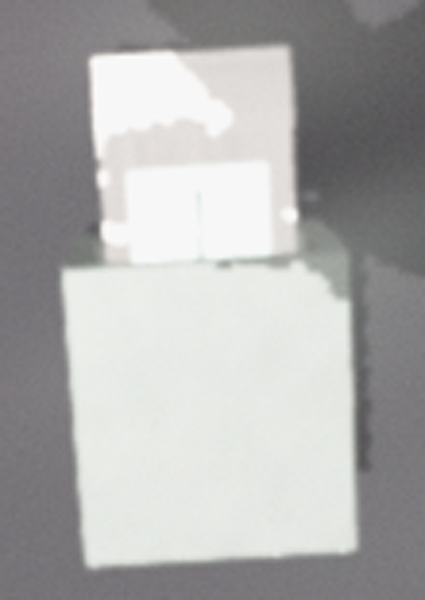

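```bash
python3 - <<'E'
from h import *
c=np.load('cal_w1.npy',allow_pickle=True).item()
o=lambda x,y:(285+x/3.8636,140+y/3.871)
P={}
for n,x,y,z in [('nL',90,52,.022),('nR',290,46,.022),('sL',105,258,.025),('sR',299,250,.025),('hFL',65,268,.054),('hFR',352,262,.054),('hBL',88,568,.054),('hBR',356,550,.054)]:
    p=ray(c,*o(x,y),z);P[n]=p;print(n,np.round(p,4))
print('nose mid',(P['nL']+P['nR'])/2,'w',np.linalg.norm(P['nL']-P['nR']),'hoodw',np.linalg.norm(P['hBL']-P['hBR']),np.linalg.norm(P['hFL']-P['hFR']),'len',np.linalg.norm(P['hFL']-P['hBL']))
an=lambda a,b:np.degrees(np.arctan2(*(P[a]-P[b])[[1,0]]))
print(an('nL','sL'),an('nR','sR'),an('hFL','hBL'),an('hFR','hBR'),'perp',an('nR','nL')+90,an('hFR','hFL')+90,an('hBR','hBL')+90)
E
```

```text
nL [ 0.4787 -0.2421  0.022 ]
nR [ 0.5292 -0.2342  0.022 ]
sL [ 0.4888 -0.2939  0.025 ]
sR [ 0.5391 -0.2855  0.025 ]
hFL [ 0.4794 -0.2922  0.054 ]
hFR [ 0.5484 -0.282   0.054 ]
hBL [ 0.494  -0.3693  0.054 ]
hBR [ 0.5616 -0.3558  0.054 ]
nose mid [ 0.50391216 -0.23814904  0.022     ] w 0.05110459536958797 hoodw 0.0690126537364792 0.06973189734024339 len 0.07846491475842783
101.01781189126004 100.99915406532232 100.69002791446071 100.18228375150423 perp 98.81079805124804 98.34564895008563 101.24682471959552
```

Call:
{"name": "send_rows", "arguments": {"motion": [{"dp": [0.9, 4.1, -5], "twist": [0, 0, 0.05], "claw": 8.5}, {"dp": [0.9, 4.1, -10], "twist": [0, 0, 0.05], "claw": 8.5}, {"dp": [0.9, 4.1, -14], "twist": [0, 0, 0.05], "claw": 8.5}, {"dp": [0.9, 4.1, -14], "twist": [0, 0, 0.05], "claw": 8.5}, {"dp": [0.9, 4.1, -14], "twist": [0, 0, 0.05], "claw": 8.5}]}}

```text
time_s: 4.62
position: [0.5068, -0.2511, 0.1129]
orientation: [-1.286, 1.079, -1.082]
contact_force: [0.2, -0.8, 0.6]
width: 0.0849
```

```bash
python3 - <<'E'
from h import *
s=robot.state();print({k:np.round(v,4) for k,v in s.items() if k in('time_s','position')}); print(R.from_rotvec(s['orientation']).as_matrix().round(4))
c=robot.calibration('wrist');np.save('cal_w3.npy',c,allow_pickle=True)
snap('wrist','w3')
print(robot.spot_point('carrier_nose','wrist'))
n=np.array([.504,-.238]);a=np.radians(100);f=np.array([np.cos(a),np.sin(a)]);l=np.array([-f[1],f[0]])
im=cv2.imread('pics/w3.png')
for q in [n+l*.025,n-l*.025,n-f*.05+l*.025,n-f*.05-l*.025]: 
    p=proj(c,[*q,.022]);cv2.circle(im,tuple(int(v) for v in p.round()),3,(0,0,255),1)
cv2.imwrite('pics/w3o.png',im)
E
```

```text
{'time_s': np.float64(4.625), 'position': array([ 0.5068, -0.2511,  0.1129])}
[[ 1.728e-01  1.700e-03  9.850e-01]
 [-9.850e-01 -9.000e-04  1.728e-01]
 [ 1.100e-03 -1.000e+00  1.500e-03]]
[{'position': [0.5037, -0.2369, 0.0181], 'score': 0.76}, {'position': [0.357, -0.3341, 0.0001], 'score': 0.73}]
```

View pics/w3o.png

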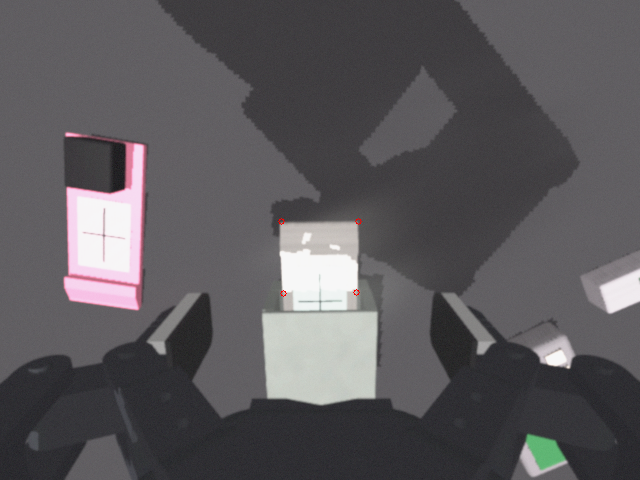

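Overlay corners land on the real carrier's nose (280–358, 222), and the black-tab pink one is off at left. Descend and grip.

Call:
{"name": "send_rows", "arguments": {"motion": [{"dp": [-0.1, 0.1, -4], "twist": [0, 0, 0], "claw": 8.5}, {"dp": [-0.1, 0.1, -7], "twist": [0, 0, 0], "claw": 8.5}, {"dp": [-0.1, 0.1, -9.4], "twist": [0, 0, 0], "claw": 8.5}, {"dp": [-0.1, 0.1, -9.4], "twist": [0, 0, 0], "claw": 8.5}, {"dp": [-0.1, 0.1, -9.4], "twist": [0, 0, 0], "claw": 7}, {"dp": [-0.1, 0.1, -9.4], "twist": [0, 0, 0], "claw": 6}, {"dp": [-0.1, 0.1, -9.4], "twist": [0, 0, 0], "claw": 4.5}, {"dp": [-0.1, 0.1, -9.4], "twist": [0, 0, 0], "claw": 4.5}, {"dp": [-0.1, 0.1, -9.4], "twist": [0, 0, 0], "claw": 4.5}, {"dp": [-0.1, 0.1, -9.4], "twist": [0, 0, 0], "claw": 4.5}], "force": 50}}

```text
time_s: 5.98
position: [0.5068, -0.2506, 0.0199]
orientation: [-1.285, 1.076, -1.084]
contact_force: [1.4, -0.4, 4.9]
width: 0.0483
```

```bash
python3 - <<'E'
from h import *
s=robot.state();print({k:np.round(v,4) for k,v in s.items()})
snap('wrist','w4');im=cv2.cvtColor(snap('scene','s4'),cv2.COLOR_RGB2BGR)
cv2.imwrite('pics/s4c.png',cv2.resize(im[130:260,130:290],None,fx=4,fy=4,interpolation=cv2.INTER_CUBIC))
E
```

```text
{'time_s': np.float64(5.975), 'joints': array([-4.6190e-01,  5.4270e-01,  1.9069e+00,  1.0000e-04,  6.8730e-01,
       -6.3560e-01]), 'qvel': array([ 0.0014,  0.0021, -0.0003, -0.0008, -0.0006, -0.0004]), 'tau': array([ -0.7957, -57.7666, -19.2827,  -0.1732,   0.5108,   0.0588]), 'position': array([ 0.5068, -0.2506,  0.0199]), 'orientation': array([-1.2851,  1.0763, -1.084 ]), 'contact_force': array([ 1.356 , -0.41  ,  4.9194]), 'torque': array([-0.0066, -0.3114,  0.0738]), 'width': np.float64(0.0483)}
```

View pics/w4.png

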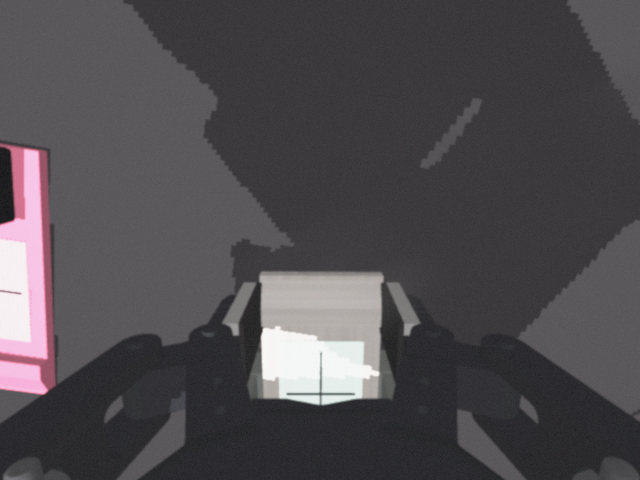

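View pics/s4c.png

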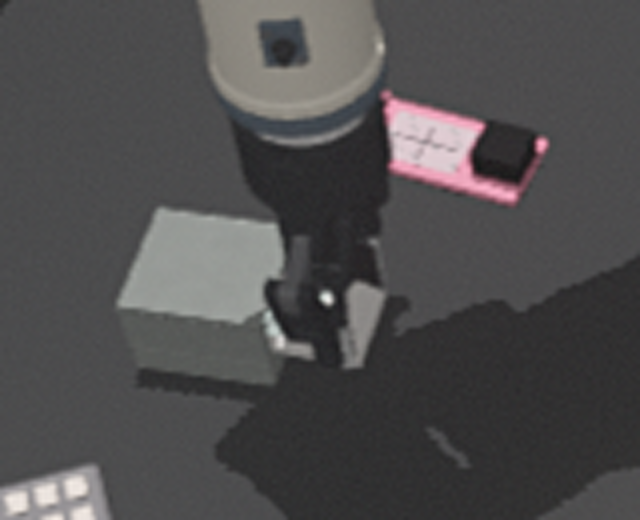

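Call:
{"name": "send_rows", "arguments": {"motion": [{"dp": [-0.17, 1.0, 0.05], "twist": [0, 0, 0], "claw": 4.5}, {"dp": [-0.35, 2.0, 0.1], "twist": [0, 0, 0], "claw": 4.5}, {"dp": [-0.53, 3.0, 0.1], "twist": [0, 0, 0], "claw": 4.5}, {"dp": [-0.7, 4.0, 0.1], "twist": [0, 0, 0], "claw": 4.5}, {"dp": [-0.88, 5.0, 0.1], "twist": [0, 0, 0], "claw": 4.5}, {"dp": [-1.06, 6.0, 0.1], "twist": [0, 0, 0], "claw": 4.5}, {"dp": [-1.23, 7.0, 0.1], "twist": [0, 0, 0], "claw": 4.5}, {"dp": [-1.41, 8.0, 0.1], "twist": [0, 0, 0], "claw": 4.5}, {"dp": [-1.6, 9.0, 0.1], "twist": [0, 0, 0], "claw": 4.5}, {"dp": [-1.75, 10.0, 0.1], "twist": [0, 0, 0], "claw": 4.5}, {"dp": [-1.75, 10.0, 0.1], "twist": [0, 0, 0], "claw": 4.5}]}}

```text
time_s: 7.45
position: [0.4891, -0.1498, 0.0208]
orientation: [-1.286, 1.076, -1.083]
contact_force: [0.1, -0.0, -1.4]
width: 0.0479
```

```bash
python3 - <<'E'
from h import *
s=robot.state();print({k:np.round(v,4) for k,v in s.items()})
snap('wrist','w5');im=cv2.cvtColor(snap('scene','s5'),cv2.COLOR_RGB2BGR)
cv2.imwrite('pics/s5c.png',cv2.resize(im[130:280,130:330],None,fx=4,fy=4,interpolation=cv2.INTER_CUBIC))
E
```

```text
{'time_s': np.float64(7.45), 'joints': array([-2.9980e-01,  4.8490e-01,  2.0237e+00, -1.1000e-03,  6.2870e-01,
       -4.7340e-01]), 'qvel': array([-0.0128,  0.0023, -0.0138, -0.0034, -0.002 , -0.0118]), 'tau': array([ 5.14900e-01, -5.58572e+01, -1.96371e+01,  1.51000e-02,
       -4.27000e-02,  1.54700e-01]), 'position': array([ 0.4891, -0.1498,  0.0208]), 'orientation': array([-1.2856,  1.076 , -1.083 ]), 'contact_force': array([ 0.0536, -0.0384, -1.3636]), 'torque': array([ 0.0955, -0.0252,  0.0033]), 'width': np.float64(0.0479)}
```

View pics/w5.png

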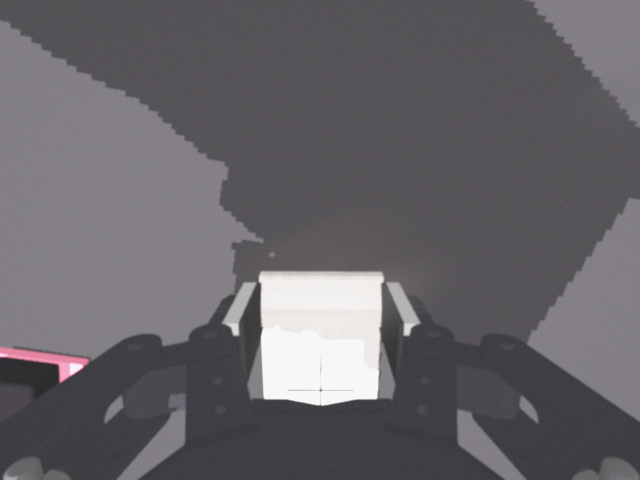

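View pics/s5c.png

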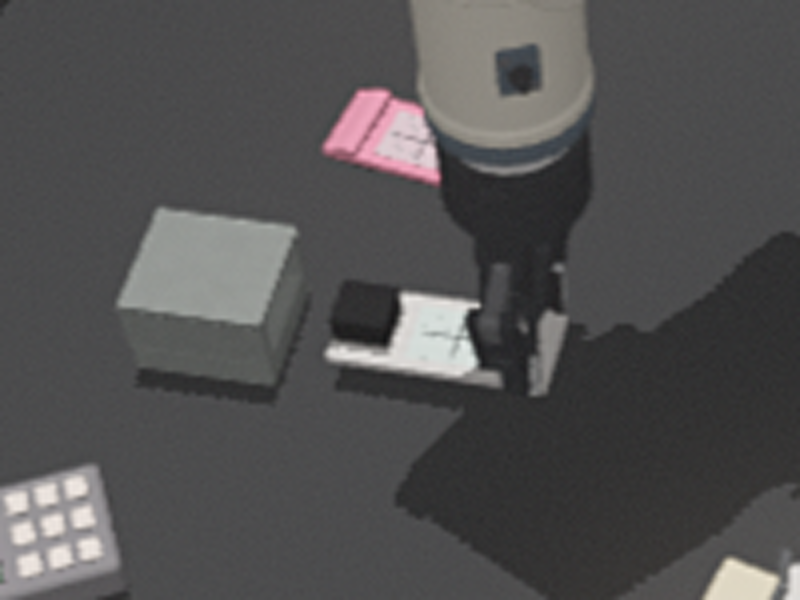

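Call:
{"name": "send_rows", "arguments": {"motion": [{"dp": [0, 0, 3], "twist": [0, 0, 0], "claw": 4.5}, {"dp": [0, 0, 6], "twist": [0, 0, 0], "claw": 4.5}, {"dp": [0.3, 1, 6], "twist": [0, 0, -0.18], "claw": 4.5}, {"dp": [0.6, 2, 6], "twist": [0, 0, -0.36], "claw": 4.5}, {"dp": [0.9, 3, 6], "twist": [0, 0, -0.54], "claw": 4.5}, {"dp": [1.2, 4, 6], "twist": [0, 0, -0.72], "claw": 4.5}, {"dp": [1.5, 5, 6], "twist": [0, 0, -0.9], "claw": 4.5}, {"dp": [2.4, 5.5, 6], "twist": [0, 0, -1.08], "claw": 4.5}, {"dp": [2.4, 5.5, 6], "twist": [0, 0, -1.26], "claw": 4.5}, {"dp": [2.4, 5.5, 6], "twist": [0, 0, -1.44], "claw": 4.5}, {"dp": [2.4, 5.5, 6], "twist": [0, 0, -1.62], "claw": 4.5}, {"dp": [2.4, 5.5, 6], "twist": [0, 0, -1.81], "claw": 4.5}, {"dp": [2.4, 5.5, 6], "twist": [0, 0, -1.81], "claw": 4.5}, {"dp": [2.4, 5.5, 6], "twist": [0, 0, -1.81], "claw": 4.5}]}}

```text
time_s: 9.3
position: [0.5135, -0.0958, 0.0809]
orientation: [-0.064, -2.184, 2.193]
contact_force: [-0.2, 0.2, -1.7]
width: 0.0477
```

```bash
python3 - <<'E'
from h import *
s=robot.state();print({k:np.round(v,4) for k,v in s.items()});print(R.from_rotvec(s['orientation']).as_matrix().round(4))
im=cv2.cvtColor(snap('scene','s6'),cv2.COLOR_RGB2BGR)
cv2.imwrite('pics/s6c.png',cv2.resize(im[100:300,150:400],None,fx=3,fy=3,interpolation=cv2.INTER_CUBIC))
E
```

```text
{'time_s': np.float64(9.3), 'joints': array([-0.1844,  0.3968,  1.9709, -0.0063,  0.7762,  1.4522]), 'qvel': array([ 0.0009, -0.0009,  0.001 ,  0.0001,  0.002 ,  0.0097]), 'tau': array([-2.55000e-02, -5.42231e+01, -2.45969e+01, -2.66000e-02,
        8.97000e-02,  8.88000e-02]), 'position': array([ 0.5135, -0.0958,  0.0809]), 'orientation': array([-0.0639, -2.1845,  2.1933]), 'contact_force': array([-0.1785,  0.2029, -1.7237]), 'torque': array([-0.0451, -0.0316, -0.0453]), 'width': np.float64(0.0477)}
[[-0.9981 -0.0031 -0.0612]
 [ 0.0612 -0.0039 -0.9981]
 [ 0.0028 -1.      0.0041]]
```

View pics/s6c.png

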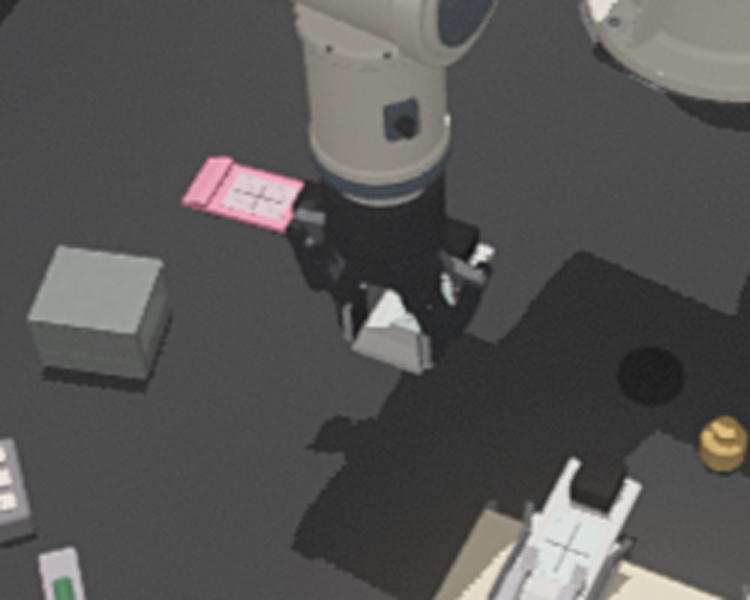

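Call:
{"name": "send_rows", "arguments": {"motion": [{"dp": [0, 0, -3], "twist": [0, 0, 0], "claw": 4.5}, {"dp": [0, 0, -5.5], "twist": [0, 0, 0], "claw": 4.5}, {"dp": [0, 0, -7], "twist": [0, 0, 0], "claw": 4.5}, {"dp": [0, 0, -7.6], "twist": [0, 0, 0], "claw": 4.5}, {"dp": [0, 0, -7.8], "twist": [0, 0, 0], "claw": 4.5}, {"dp": [0, 0, -7.9], "twist": [0, 0, 0], "claw": 4.5}, {"dp": [0, 0, -7.9], "twist": [0, 0, 0], "claw": 4.5}]}}

```text
time_s: 10.22
position: [0.514, -0.0958, 0.0024]
orientation: [-0.065, -2.185, 2.194]
contact_force: [-0.4, 1.1, -0.6]
width: 0.048
```

```bash
python3 - <<'E'
from h import *
s=robot.state();print({k:np.round(v,4) for k,v in s.items()})
im=cv2.cvtColor(snap('scene','s7'),cv2.COLOR_RGB2BGR)
cv2.imwrite('pics/s7c.png',cv2.resize(im[130:280,200:400],None,fx=4,fy=4,interpolation=cv2.INTER_CUBIC))
E
```

```text
{'time_s': np.float64(10.225), 'joints': array([-0.1843,  0.5316,  1.9998, -0.0077,  0.6116,  1.4546]), 'qvel': array([ 0.001 , -0.0001,  0.0002, -0.0003,  0.0004,  0.0016]), 'tau': array([ 3.78000e-02, -5.75048e+01, -1.88396e+01,  1.22000e-02,
        8.05000e-02,  9.70000e-03]), 'position': array([ 0.514 , -0.0958,  0.0024]), 'orientation': array([-0.0654, -2.1845,  2.1936]), 'contact_force': array([-0.4059,  1.0744, -0.5807]), 'torque': array([ 0.0011, -0.0455,  0.004 ]), 'width': np.float64(0.048)}
```

View pics/s7c.png

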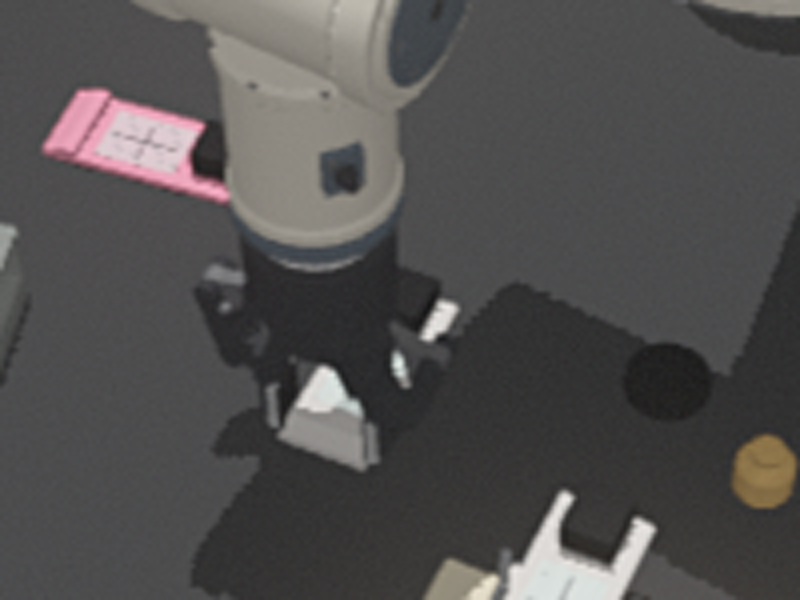

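Call:
{"name": "send_rows", "arguments": {"motion": [{"dp": [0, 0, -0.1], "twist": [0, 0, 0], "claw": 4.5}, {"dp": [0, 0, -0.2], "twist": [0, 0, 0], "claw": 4.5}, {"dp": [0, 0, -0.2], "twist": [0, 0, 0], "claw": 4.5}]}}

```text
time_s: 10.65
position: [0.5142, -0.0959, 0.0012]
orientation: [-0.066, -2.185, 2.194]
contact_force: [-3.1, 1.0, 11.6]
width: 0.0479
```

Call:
{"name": "send_rows", "arguments": {"motion": [{"dp": [0, 0, 0.1], "twist": [0, 0, 0], "claw": 5.2}, {"dp": [0, 0, 0.1], "twist": [0, 0, 0], "claw": 6}, {"dp": [0, 0, 0.1], "twist": [0, 0, 0], "claw": 8}, {"dp": [0, 0, 0.1], "twist": [0, 0, 0], "claw": 8.5}, {"dp": [0, 0, 0.1], "twist": [0, 0, 0], "claw": 8.5}, {"dp": [0, 0, 3], "twist": [0, 0, 0], "claw": 8.5}, {"dp": [0, 0, 7], "twist": [0, 0, 0], "claw": 8.5}, {"dp": [-4, 0, 12], "twist": [0, 0, 0], "claw": 8.5}, {"dp": [-8, 0, 16], "twist": [0, 0, 0], "claw": 8.5}, {"dp": [-10, 0, 16], "twist": [0, 0, 0], "claw": 8.5}, {"dp": [-10, 0, 16], "twist": [0, 0, 0], "claw": 8.5}]}}

```text
time_s: 12.02
position: [0.4132, -0.0958, 0.161]
orientation: [-0.066, -2.184, 2.194]
contact_force: [0.0, 0.1, -0.3]
width: 0.0849
```

```bash
python3 - <<'E'
from h import *
s=robot.state();print({k:np.round(v,4) for k,v in s.items()});print(R.from_rotvec(s['orientation']).as_matrix().round(4))
c=robot.calibration('wrist');np.save('cal_w8.npy',c,allow_pickle=True)
snap('wrist','w8');snap('top','t8')
for l in ['carrier_nose','carrier_tab','carrier']: print(l,[(np.round(d['position'],4),round(d['score'],2)) for d in robot.spot_point(l,'wrist')])
E
```

```text
{'time_s': np.float64(12.025), 'joints': array([-0.2278,  0.1308,  2.1123, -0.0056,  0.8994,  1.4088]), 'qvel': array([ 0.008 ,  0.0461, -0.0399,  0.0014, -0.0107,  0.0039]), 'tau': array([ -0.2722, -40.4349, -27.0214,  -0.0601,   0.2535,  -0.0882]), 'position': array([ 0.4132, -0.0958,  0.161 ]), 'orientation': array([-0.0664, -2.1844,  2.1936]), 'contact_force': array([ 0.0275,  0.1301, -0.3089]), 'torque': array([-0.0044, -0.0108, -0.053 ]), 'width': np.float64(0.0849)}
[[-0.9981 -0.0018 -0.0622]
 [ 0.0622 -0.0041 -0.9981]
 [ 0.0015 -1.      0.0042]]
carrier_nose [(array([ 0.5268, -0.095 , -0.0008]), 0.85), (array([ 0.3571, -0.3304, -0.0016]), 0.85)]
carrier_tab [(array([ 0.3571, -0.2302,  0.0142]), 0.65), (array([ 0.4258, -0.0923,  0.0122]), 0.6)]
carrier [(array([ 0.4647, -0.0914,  0.0035]), 0.68), (array([0.4201, 0.059 , 0.0006]), 0.43)]
```

View pics/w8.png

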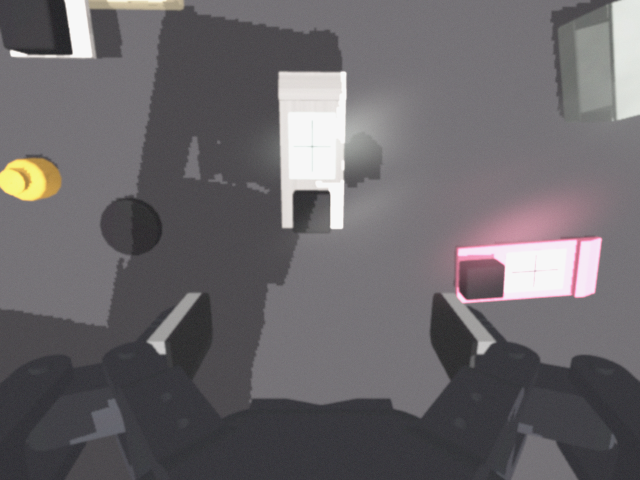

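```bash
python3 - <<'E'
from h import *
c=np.load('cal_w8.npy',allow_pickle=True).item()
im=cv2.imread('pics/w8.png')
cv2.imwrite('pics/w8c.png',cv2.resize(im[60:240,260:365],None,fx=3.33,fy=3.33,interpolation=cv2.INTER_CUBIC))
n=np.array([.5262,-.0968])
for yaw in (-3.6,):
    a=np.radians(yaw);f=np.array([np.cos(a),np.sin(a)]);l=np.array([-f[1],f[0]])
    for q in [n+l*.025,n-l*.025,n-f*.12+l*.025,n-f*.12-l*.025]: print(proj(c,[*q,.005]).round(1))
    t=n-f*.104;print('tab',t,[proj(c,[*(t+f*i*.016+l*j*.015),.024]).round(1) for i in(1,-1) for j in(1,-1)])
E
```

```text
[278.9  72.8]
[345.5  72.9]
[283.1 228.3]
[342.9 228.2]
tab [ 0.42240522 -0.09026979] [array([292.7, 193.5]), array([332.1, 193.5]), array([293.5, 234.1]), array([331.7, 234. ])]
```

View pics/w8c.png

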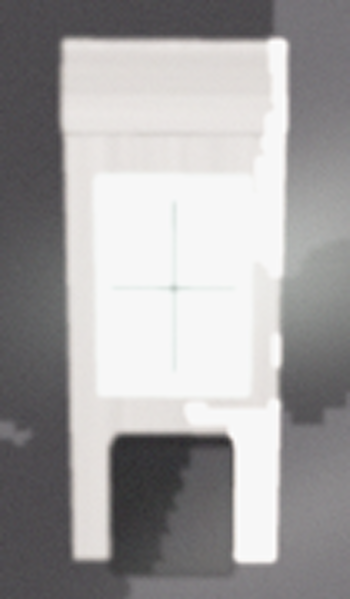

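Call:
{"name": "send_rows", "arguments": {"motion": [{"dp": [0.9, 0.55, -5], "twist": [0, 0, 0], "claw": 8.5}, {"dp": [0.9, 0.55, -10], "twist": [0, 0, 0], "claw": 8.5}, {"dp": [0.9, 0.55, -13.5], "twist": [0, 0, 0], "claw": 7}, {"dp": [0.9, 0.55, -15.3], "twist": [0, 0, 0], "claw": 6}, {"dp": [0.9, 0.55, -15.3], "twist": [0, 0, 0], "claw": 5}, {"dp": [0.9, 0.55, -15.3], "twist": [0, 0, 0], "claw": 4}, {"dp": [0.9, 0.55, -15.3], "twist": [0, 0, 0], "claw": 2.6}, {"dp": [0.9, 0.55, -15.3], "twist": [0, 0, 0], "claw": 2.6}, {"dp": [0.9, 0.55, -15.3], "twist": [0, 0, 0], "claw": 2.6}, {"dp": [0.9, 0.55, -15.3], "twist": [0, 0, 0], "claw": 2.6}, {"dp": [0.9, 0.55, -15.3], "twist": [0, 0, 0], "claw": 2.6}], "force": 70}}

```text
time_s: 13.65
position: [0.4246, -0.0905, 0.0084]
orientation: [-0.067, -2.185, 2.195]
contact_force: [-1.8, 1.0, 7.7]
width: 0.0283
```

```bash
python3 - <<'E'
from h import *
s=robot.state();print({k:np.round(v,4) for k,v in s.items()})
c=robot.calibration('wrist');T=np.array(c['world_to_cam']);print('cam-tcp',-T[:3,:3].T@T[:3,3]-s['position'])
snap('wrist','w9')
E
```

```text
{'time_s': np.float64(13.65), 'joints': array([-0.21  ,  0.4351,  2.1868, -0.0088,  0.5197,  1.43  ]), 'qvel': array([ 0.0006, -0.0004, -0.0005, -0.0013, -0.0013, -0.001 ]), 'tau': array([-1.71500e-01, -4.45124e+01, -1.48347e+01, -4.48000e-02,
       -3.45000e-01,  3.19000e-02]), 'position': array([ 0.4246, -0.0905,  0.0084]), 'orientation': array([-0.0665, -2.1851,  2.1945]), 'contact_force': array([-1.8392,  0.9871,  7.7291]), 'torque': array([0.0284, 0.1104, 0.0257]), 'width': np.float64(0.0283)}
cam-tcp [ 0.06644234 -0.00309758  0.14287289]
```

View pics/w9.png

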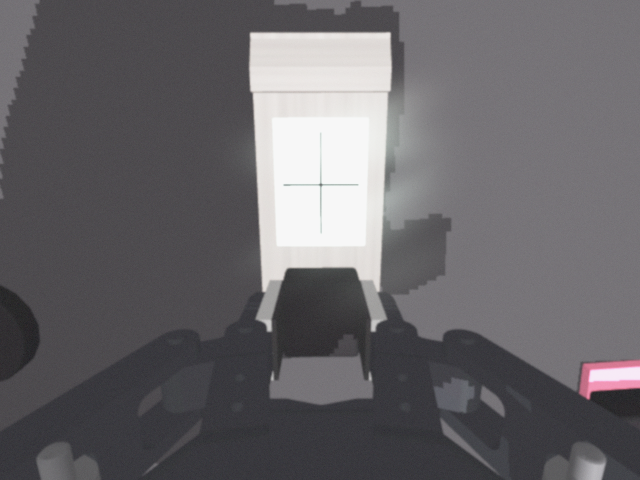

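Call:
{"name": "send_rows", "arguments": {"motion": [{"dp": [0, 0, 3], "twist": [0, 0, 0], "claw": 2.6}, {"dp": [0, 0, 8], "twist": [0, 0, 0], "claw": 2.6}, {"dp": [0, 3, 12], "twist": [0, 0, 0], "claw": 2.6}, {"dp": [0, 7, 12], "twist": [0, 0, 0], "claw": 2.6}, {"dp": [0, 11, 12], "twist": [0, 0, 0], "claw": 2.6}, {"dp": [0.5, 15, 12], "twist": [0, 0, 0], "claw": 2.6}, {"dp": [1, 19, 12], "twist": [0, 0, 0], "claw": 2.6}, {"dp": [2, 23, 12], "twist": [0, 0, 0], "claw": 2.6}, {"dp": [2, 27, 12], "twist": [0, 0, 0], "claw": 2.6}, {"dp": [2, 30.5, 12], "twist": [0, 0, 0], "claw": 2.6}, {"dp": [2, 30.5, 12], "twist": [0, 0, 0], "claw": 2.6}, {"dp": [2, 30.5, 12], "twist": [0, 0, 0], "claw": 2.6}, {"dp": [2, 30.5, 12], "twist": [0, 0, 0], "claw": 2.6}]}}

```text
time_s: 15.32
position: [0.4445, 0.2135, 0.1284]
orientation: [-0.067, -2.184, 2.194]
contact_force: [0.1, 0.5, -0.4]
width: 0.0286
```

```bash
python3 - <<'E'
from h import *
s=robot.state();print({k:np.round(v,4) for k,v in s.items()});print(R.from_rotvec(s['orientation']).as_matrix().round(4))
c=robot.calibration('wrist');np.save('cal_w10.npy',c,allow_pickle=True)
snap('wrist','w10');snap('top','t10');snap('scene','s10')
for l in ['left_home','left_mouth','left_toes','carrier_nose','bench']:
  for cam in ['wrist','top','scene']: print(l,cam,[(np.round(d['position'],4),round(d['score'],2)) for d in robot.spot_point(l,cam)])
E
```

```text
{'time_s': np.float64(15.325), 'joints': array([ 0.4473,  0.2841,  2.0017, -0.0047,  0.8588,  2.0837]), 'qvel': array([-0.0017, -0.0004, -0.0009,  0.0033, -0.0001,  0.0019]), 'tau': array([ 4.28300e-01, -4.86499e+01, -2.72945e+01, -1.71000e-02,
       -1.98000e-02, -8.20000e-03]), 'position': array([0.4445, 0.2135, 0.1284]), 'orientation': array([-0.0673, -2.1842,  2.1942]), 'contact_force': array([ 0.1357,  0.5268, -0.3906]), 'torque': array([ 0.0023,  0.0367, -0.0167]), 'width': np.float64(0.0286)}
[[-9.98e-01 -1.20e-03 -6.24e-02]
 [ 6.25e-02 -4.50e-03 -9.98e-01]
 [ 9.00e-04 -1.00e+00  4.60e-03]]
left_home wrist []
left_home top [(array([0.6662, 0.2049, 0.0482]), 0.96)]
left_home scene [(array([0.6714, 0.2035, 0.0471]), 0.95)]
left_mouth wrist []
left_mouth top [(array([0.596 , 0.2068, 0.0394]), 0.72)]
left_mouth scene [(array([0.5968, 0.213 , 0.0476]), 0.78), (array([ 0.7392, -0.1387, -0.0026]), 0.58)]
left_toes wrist []
left_toes top [(array([0.6444, 0.2159, 0.0504]), 0.63)]
left_toes scene [(array([0.6462, 0.206 , 0.0497]), 0.91)]
carrier_nose wrist [(array([0.5466, 0.2091, 0.1155]), 0.69)]
carrier_nose top [(array([0.5493, 0.2045, 0.121 ]), 0.92), (array([ 0.3591, -0.3336,  0.0032]), 0.61), (array([ 7.026e-01, -3.529e-01, -2.000e-04]), 0.41)]
carrier_nose scene [(array([ 0.3567, -0.3328,  0.0005]), 0.94), (array([0.5465, 0.21  , 0.1235]), 0.83)]
bench wrist []
bench top [(array([6.662e-01, 1.335e-01, 1.000e-04]), 0.72)]
bench scene [(array([ 0.6593,  0.1317, -0.0009]), 0.95), (array([0.5943, 0.2136, 0.0485]), 0.18)]
```

View pics/w10.png

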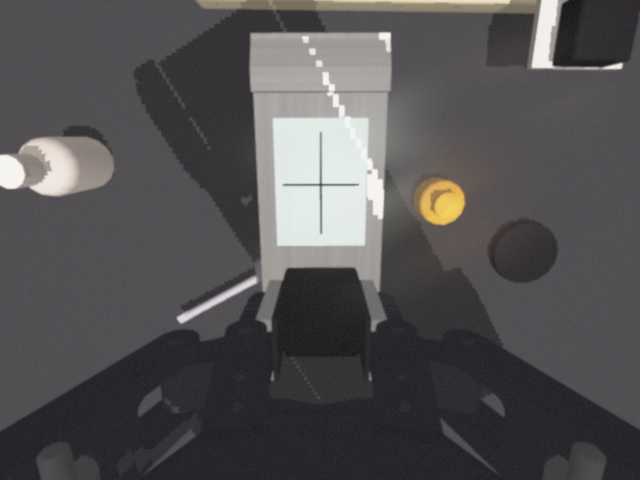

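View pics/s10.png

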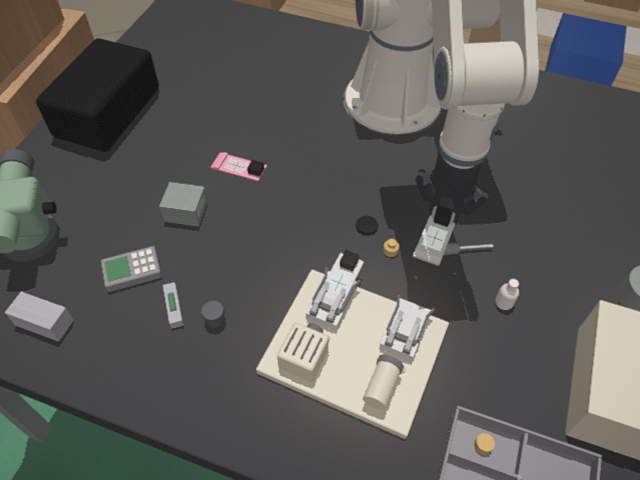

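```bash
python3 - <<'E'
from h import *
im=cv2.imread('pics/t10.png');cv2.imwrite('pics/t10c.png',cv2.resize(im[115:240,185:335],None,fx=5,fy=5,interpolation=cv2.INTER_CUBIC)[:600])
im=cv2.imread('pics/s10.png');cv2.imwrite('pics/s10c.png',cv2.resize(im[265:435,250:460],None,fx=3.5,fy=3.5,interpolation=cv2.INTER_CUBIC))
E
```

```text
(no output)
```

View pics/t10c.png

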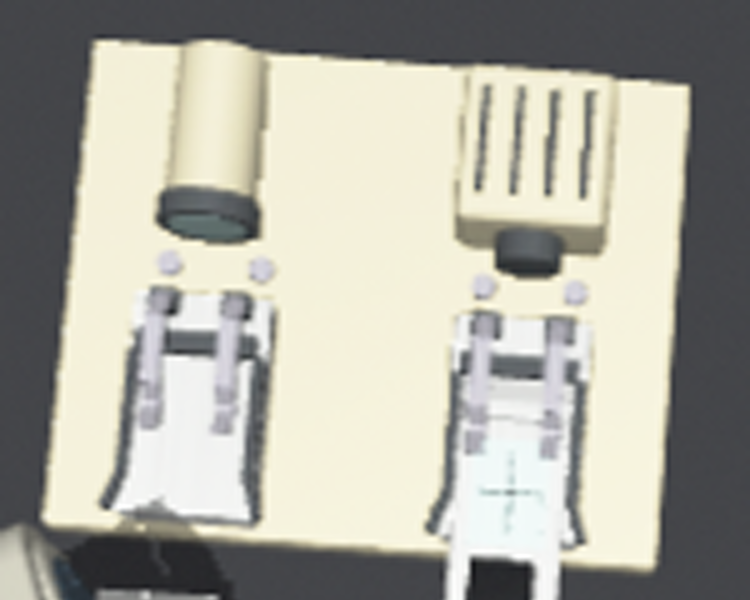

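View pics/s10c.png

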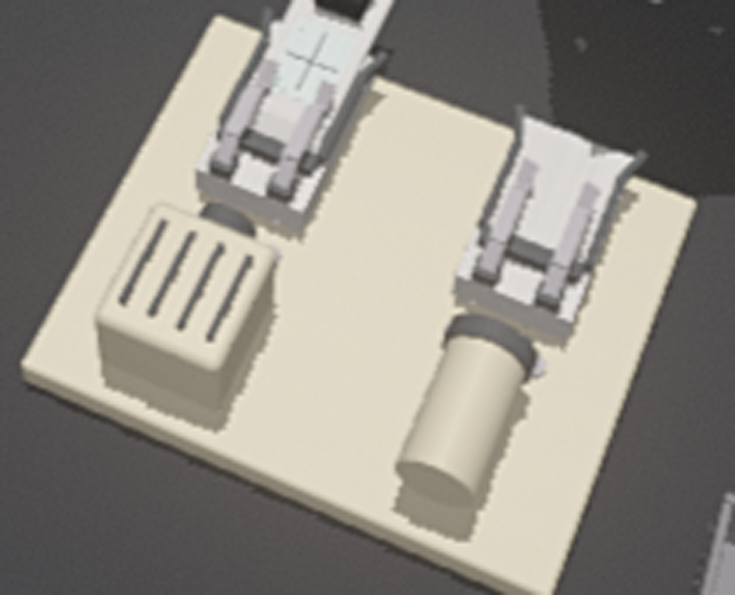

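```bash
cat > fit.py <<'E'
from h import *
from scipy.optimize import least_squares
T=[((160,145),92,40),((160,-145),690,88),((-80,-145),655,570),((-80,145),42,522)]
S=[((-80,-145),218,15),((160,-145),22,367),((-80,145),695,203)]
ct,cs=robot.calibration('top'),robot.calibration('scene')
o=lambda x,y,s,u,v:np.array([u+(x+.5)/s-.5,v+(y+.5)/s-.5])
def W(p,b,z):
    c,s=np.cos(p[2]),np.sin(p[2]);return [p[0]+c*b[0]/1e3-s*b[1]/1e3,p[1]+s*b[0]/1e3+c*b[1]/1e3,z]
def res(p,t=1,s=1):
    r=[]
    if t: r+=[proj(ct,W(p,b,.02))-o(x,y,5,185,115) for b,x,y in T]
    if s: r+=[proj(cs,W(p,b,.02))-o(x,y,3.5,250,265) for b,x,y in S]
    return np.concatenate(r)
if __name__=='__main__':
    for t,s in((1,0),(0,1),(1,1)):
        f=least_squares(res,[.66,.13,-.06],args=(t,s));p=f.x
        print(p.round(4),np.degrees(p[2]).round(2),f.fun.round(2))
        print(' home',np.round(W(p,(0,75),.045),4),'mouth',np.round(W(p,(-75,75),.045),4))
E
python3 fit.py
```

```text
[ 0.6648  0.1321 -0.0766] -4.39 [ 0.27 -0.38  0.23 -0.69  0.    0.33 -0.48  0.67]
 home [0.6705 0.2069 0.045 ] mouth [0.5958 0.2126 0.045 ]
[ 0.6646  0.1318 -0.0762] -4.37 [-0.39 -0.07 -0.72  0.07  1.13 -0.24]
 home [0.6703 0.2066 0.045 ] mouth [0.5955 0.2123 0.045 ]
[ 0.6647  0.1319 -0.0764] -4.38 [ 0.32 -0.32  0.28 -0.66  0.09  0.37 -0.4   0.73 -0.33 -0.   -0.68  0.14
  1.19 -0.15]
 home [0.6704 0.2067 0.045 ] mouth [0.5956 0.2124 0.045 ]
```

Call:
{"name": "send_rows", "arguments": {"motion": [{"dp": [2.4, 0.9, -2.5], "twist": [0, 0, -0.014], "claw": 2.6}, {"dp": [2.4, 0.9, -5], "twist": [0, 0, -0.014], "claw": 2.6}, {"dp": [2.4, 0.9, -7], "twist": [0, 0, -0.014], "claw": 2.6}, {"dp": [2.4, 0.9, -7.1], "twist": [0, 0, -0.014], "claw": 2.6}, {"dp": [2.4, 0.9, -7.1], "twist": [0, 0, -0.014], "claw": 2.6}]}}

```text
time_s: 16.85
position: [0.4689, 0.2237, 0.0578]
orientation: [-0.082, -2.178, 2.187]
contact_force: [0.2, 0.5, -1.2]
width: 0.0286
```

```bash
cat > chk.py <<'E'
from fit import *
import sys
n=sys.argv[1]
s=robot.state();M=R.from_rotvec(s['orientation']).as_matrix();P=np.array(s['position'])
print({k:np.round(v,4) for k,v in s.items() if k in('time_s','position','contact_force','torque','width')})
p=[.6647,.1319,-.0764]
f=-M[:,0];nose=P+f*.1018+M[:,1]*.0084
d=nose[:2]-np.array(W(p,(0,75),0))[:2];c,q=np.cos(p[2]),np.sin(p[2])
print('yaw err deg',np.degrees(np.arctan2(f[1],f[0])-p[2]).round(2),'nose rel home mm',np.round([1e3*(c*d[0]+q*d[1]),1e3*(-q*d[0]+c*d[1]),1e3*(nose[2]-.045)],2))
cw=robot.calibration('wrist')
w=snap('wrist','w'+n);im=cv2.cvtColor(snap('scene','s'+n),cv2.COLOR_RGB2BGR)
cv2.imwrite(f'pics/s{n}c.png',cv2.resize(im[215:375,355:475],None,fx=3.7,fy=3.7,interpolation=cv2.INTER_CUBIC))
im=cv2.cvtColor(snap('top','t'+n),cv2.COLOR_RGB2BGR)
cv2.imwrite(f'pics/t{n}c.png',cv2.resize(im[165:265,190:260],None,fx=5.9,fy=5.9,interpolation=cv2.INTER_CUBIC))
E
python3 chk.py 11
```

```text
{'time_s': np.float64(16.85), 'position': array([0.4689, 0.2237, 0.0578]), 'contact_force': array([ 0.1533,  0.4515, -1.179 ]), 'torque': array([-0.0155,  0.0593,  0.0174]), 'width': np.float64(0.0286)}
yaw err deg 0.05 nose rel home mm [-100.42    1.64    4.41]
```

View pics/s11c.png

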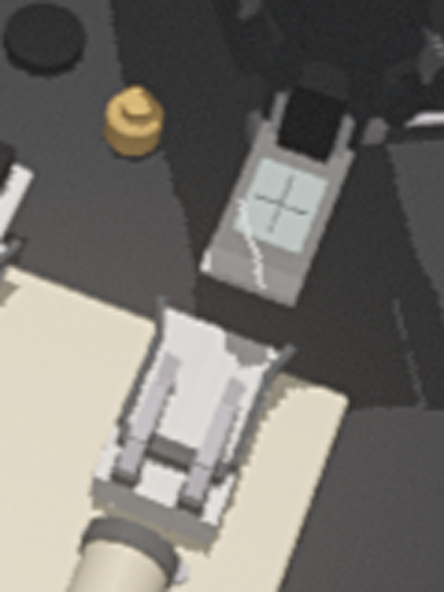

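View pics/w11.png

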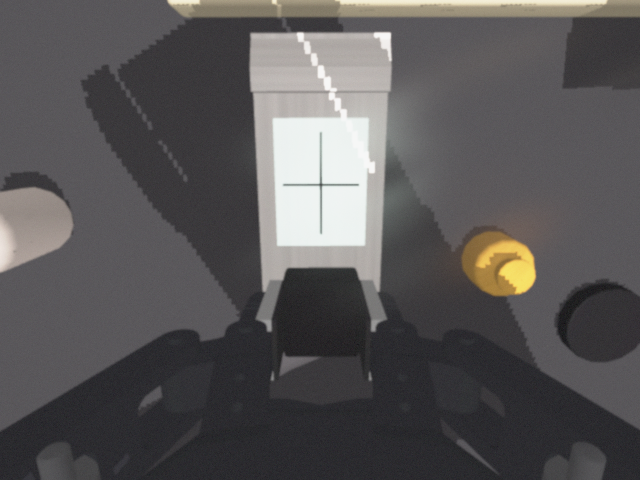

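```bash
python3 - <<'E'
from fit import *
p=[.6647,.1319,-.0764];c,q=np.cos(p[2]),np.sin(p[2])
def rel(w):
    d=w[:2]-np.array(W(p,(0,75),0))[:2];return np.round([1e3*(c*d[0]+q*d[1]),1e3*(-q*d[0]+c*d[1])],1)
for x,y,z in[(203,272,.0494),(297,305,.0494),(165,300,.053),(292,347,.053),(120,440,.053),(220,478,.053)]:
    print(rel(ray(cs,*o(x,y,3.7,355,215),z)))
im=cv2.imread('pics/t11.png') 
E
```

```text
[-101.7  -22.2]
[-103.3   28.4]
[-75.3 -33.9]
[-76.4  34. ]
[  9.3 -26.5]
[ 8.1 25. ]
```

View pics/t11c.png

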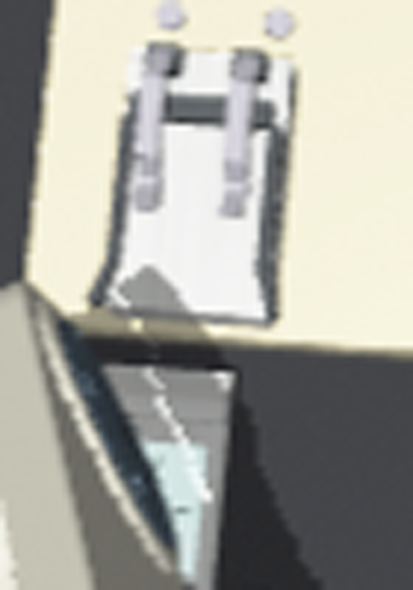

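Call:
{"name": "send_rows", "arguments": {"motion": [{"dp": [0.7, -0.31, -0.15], "twist": [0, 0, 0], "claw": 2.6}, {"dp": [1.45, -0.31, -0.15], "twist": [0, 0, 0], "claw": 2.6}, {"dp": [1.45, -0.31, -0.15], "twist": [0, 0, 0], "claw": 2.6}, {"dp": [1.45, -0.31, -0.15], "twist": [0, 0, 0], "claw": 2.6}]}}

```text
time_s: 17.5
position: [0.4836, 0.2206, 0.0567]
orientation: [-0.083, -2.179, 2.187]
contact_force: [-0.3, 0.2, -0.5]
width: 0.0279
```

```bash
python3 chk.py 12
```

```text
{'time_s': np.float64(17.5), 'position': array([0.4836, 0.2206, 0.0567]), 'contact_force': array([-0.3083,  0.1575, -0.5368]), 'torque': array([ 0.0364,  0.0638, -0.0439]), 'width': np.float64(0.0279)}
yaw err deg 0.04 nose rel home mm [-85.5   -0.33   3.31]
```

View pics/s12c.png

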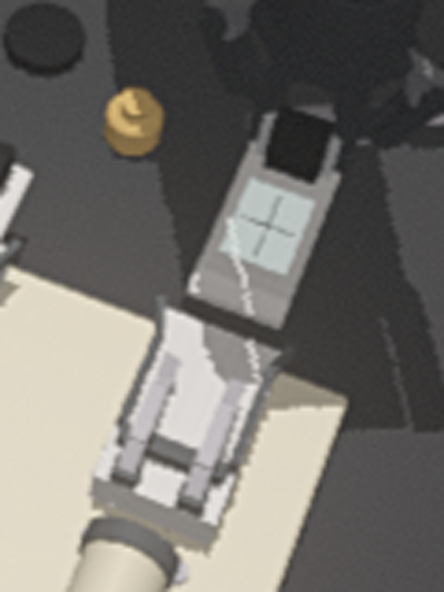

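View pics/w12.png

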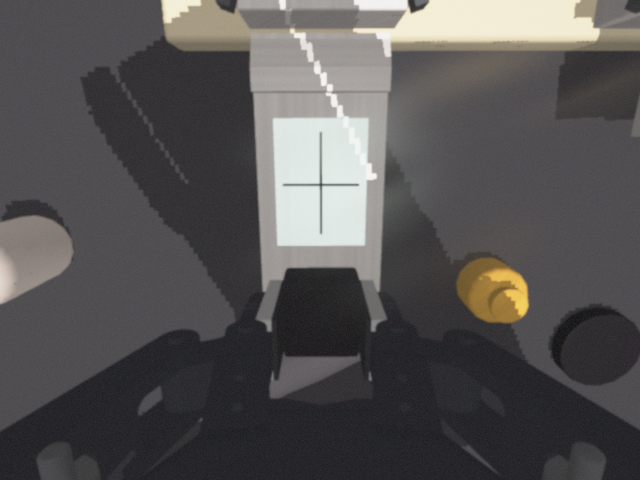

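Call:
{"name": "send_rows", "arguments": {"motion": [{"dp": [0.5, -0.04, 0], "twist": [0, 0, 0], "claw": 2.6}, {"dp": [1.0, -0.08, 0], "twist": [0, 0, 0], "claw": 2.6}, {"dp": [1.5, -0.11, 0], "twist": [0, 0, 0], "claw": 2.6}, {"dp": [2.0, -0.15, 0], "twist": [0, 0, 0], "claw": 2.6}, {"dp": [2.5, -0.19, -0.1], "twist": [0, 0, 0], "claw": 2.6}, {"dp": [3.0, -0.23, -0.2], "twist": [0, 0, 0], "claw": 2.6}, {"dp": [3.5, -0.27, -0.2], "twist": [0, 0, 0], "claw": 2.6}, {"dp": [3.5, -0.27, -0.25], "twist": [0, 0, 0], "claw": 2.6}, {"dp": [3.5, -0.27, -0.25], "twist": [0, 0, 0], "claw": 2.6}]}}

```text
time_s: 18.77
position: [0.5183, 0.2179, 0.0541]
orientation: [-0.082, -2.179, 2.187]
contact_force: [-0.5, 0.1, -1.8]
width: 0.0279
```

```bash
python3 chk.py 13
```

```text
{'time_s': np.float64(18.775), 'position': array([0.5183, 0.2179, 0.0541]), 'contact_force': array([-0.5476,  0.1136, -1.8404]), 'torque': array([-0.0224, -0.0134,  0.0362]), 'width': np.float64(0.0279)}
yaw err deg 0.05 nose rel home mm [-50.79  -0.36   0.68]
```

View pics/w13.png

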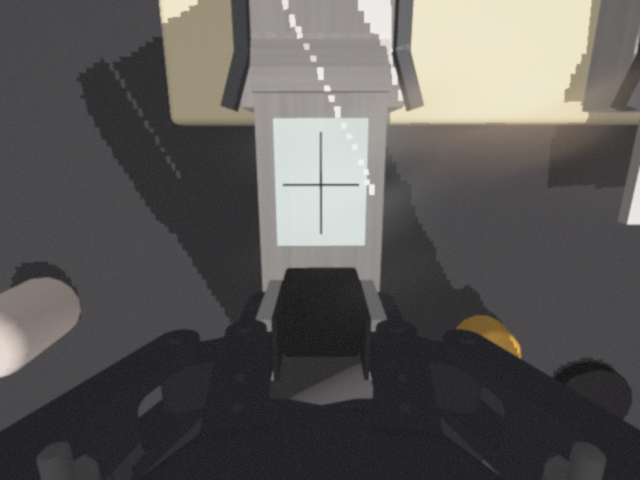

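View pics/s13c.png

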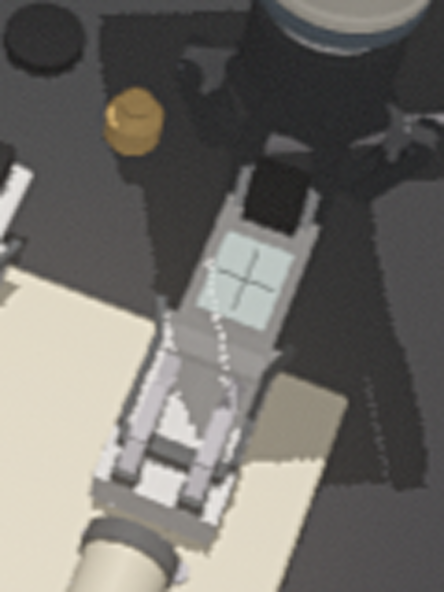

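Call:
{"name": "send_rows", "arguments": {"motion": [{"dp": [0, 0, -0.05], "twist": [0, 0, 0], "claw": 2.6}, {"dp": [0, 0, -0.1], "twist": [0, 0, 0], "claw": 2.6}, {"dp": [0, 0, -0.1], "twist": [0, 0, 0], "claw": 2.6}], "force": 90}}

```text
time_s: 19.3
position: [0.5182, 0.218, 0.0532]
orientation: [-0.082, -2.179, 2.187]
contact_force: [-0.2, -0.4, 0.9]
width: 0.0279
```

Call:
{"name": "send_rows", "arguments": {"motion": [{"dp": [0.4, -0.03, -0.03], "twist": [0, 0, 0], "claw": 2.6}, {"dp": [0.8, -0.06, -0.03], "twist": [0, 0, 0], "claw": 2.6}, {"dp": [1.2, -0.09, -0.03], "twist": [0, 0, 0], "claw": 2.6}, {"dp": [1.6, -0.12, -0.03], "twist": [0, 0, 0], "claw": 2.6}, {"dp": [2.0, -0.15, -0.03], "twist": [0, 0, 0], "claw": 2.6}, {"dp": [2.3, -0.18, -0.03], "twist": [0, 0, 0], "claw": 2.6}, {"dp": [2.3, -0.18, -0.03], "twist": [0, 0, 0], "claw": 2.6}]}}

```text
time_s: 20.18
position: [0.5417, 0.2162, 0.053]
orientation: [-0.083, -2.179, 2.187]
contact_force: [-0.9, -0.8, 3.1]
width: 0.0278
```

```bash
python3 chk.py 14
```

```text
{'time_s': np.float64(20.175), 'position': array([0.5417, 0.2162, 0.053 ]), 'contact_force': array([-0.8928, -0.8257,  3.115 ]), 'torque': array([-0.111, -0.069, -0.017]), 'width': np.float64(0.0278)}
yaw err deg 0.06 nose rel home mm [-27.29  -0.25  -0.28]
```

View pics/w14.png

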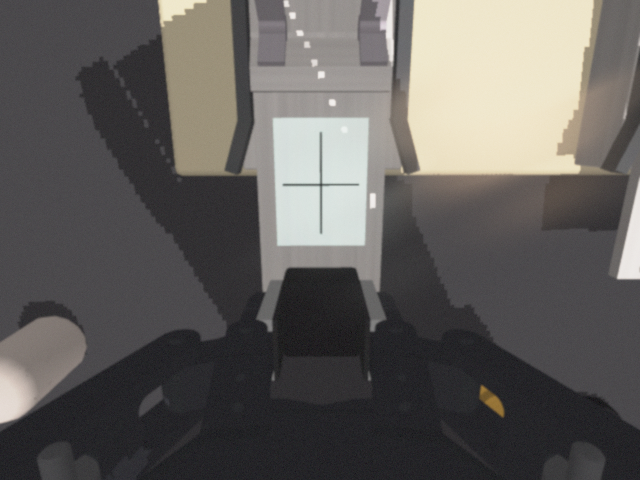

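View pics/s14c.png

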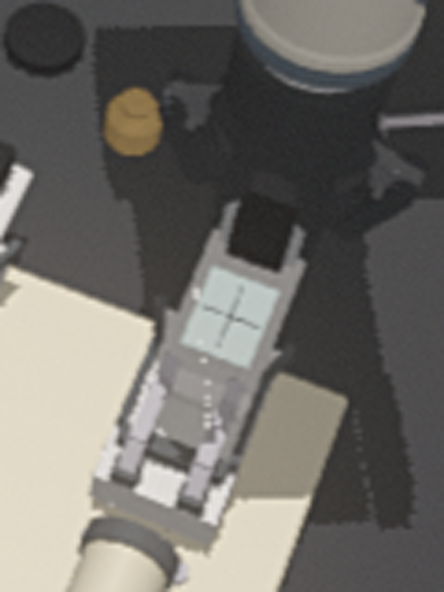

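Call:
{"name": "send_rows", "arguments": {"motion": [{"dp": [0.4, -0.03, 0], "twist": [0, 0, 0], "claw": 2.6}, {"dp": [0.8, -0.06, 0], "twist": [0, 0, 0], "claw": 2.6}, {"dp": [1.2, -0.09, 0], "twist": [0, 0, 0], "claw": 2.6}, {"dp": [1.6, -0.12, 0], "twist": [0, 0, 0], "claw": 2.6}, {"dp": [1.6, -0.12, 0], "twist": [0, 0, 0], "claw": 2.6}]}}

```text
time_s: 20.95
position: [0.5558, 0.2149, 0.0531]
orientation: [-0.079, -2.177, 2.186]
contact_force: [-9.0, -0.1, 11.6]
width: 0.0274
```

```bash
python3 chk.py 15
```

```text
{'time_s': np.float64(20.95), 'position': array([0.5558, 0.2149, 0.0531]), 'contact_force': array([-8.9996, -0.1087, 11.5607]), 'torque': array([-0.0607,  1.3029, -0.0185]), 'width': np.float64(0.0274)}
yaw err deg 0.06 nose rel home mm [-13.13  -0.54  -0.52]
```

View pics/w15.png

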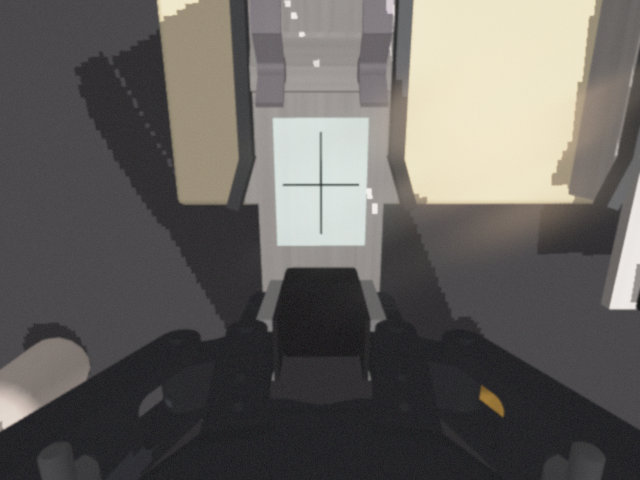

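Call:
{"name": "send_rows", "arguments": {"motion": [{"dp": [0.4, -0.03, 0], "twist": [0, 0, 0], "claw": 2.6}, {"dp": [0.7, -0.05, 0], "twist": [0, 0, 0], "claw": 2.6}, {"dp": [1.0, -0.07, 0], "twist": [0, 0, 0], "claw": 2.6}, {"dp": [1.2, -0.08, 0], "twist": [0, 0, 0], "claw": 2.6}, {"dp": [1.3, -0.1, 0], "twist": [0, 0, 0], "claw": 2.6}, {"dp": [1.3, -0.1, 0], "twist": [0, 0, 0], "claw": 2.6}]}}

```text
time_s: 21.85
position: [0.568, 0.214, 0.0534]
orientation: [-0.078, -2.176, 2.186]
contact_force: [-5.6, 1.0, 8.2]
width: 0.028
```

```bash
python3 chk.py 16
```

```text
{'time_s': np.float64(21.85), 'position': array([0.568 , 0.214 , 0.0534]), 'contact_force': array([-5.6296,  0.9671,  8.1568]), 'torque': array([0.1654, 0.7829, 0.0024]), 'width': np.float64(0.028)}
yaw err deg 0.05 nose rel home mm [-0.94 -0.43 -0.43]
```

View pics/w16.png

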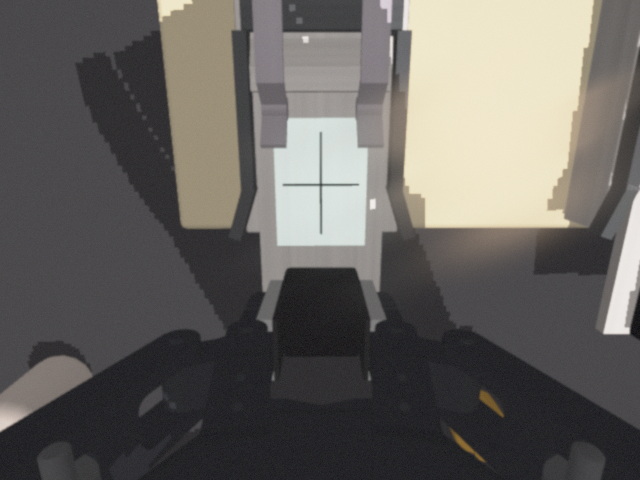

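View pics/s16c.png

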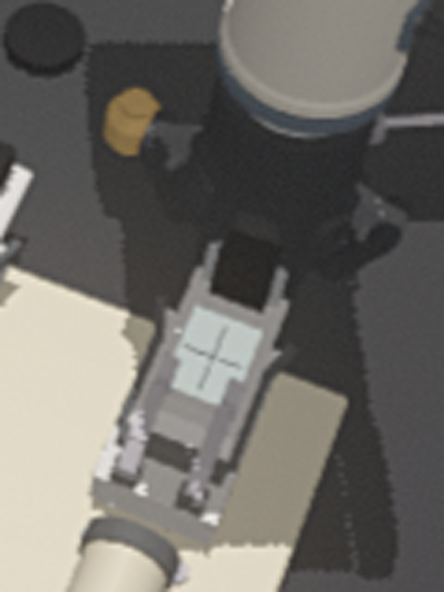

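Call:
{"name": "send_rows", "arguments": {"motion": [{"dp": [0.2, -0.015, 0], "twist": [0, 0, 0], "claw": 2.6}, {"dp": [0.3, -0.02, 0], "twist": [0, 0, 0], "claw": 2.6}, {"dp": [0.35, -0.025, 0], "twist": [0, 0, 0], "claw": 2.6}, {"dp": [0.35, -0.025, 0], "twist": [0, 0, 0], "claw": 2.6}]}}

```text
time_s: 22.5
position: [0.568, 0.214, 0.0534]
orientation: [-0.071, -2.172, 2.183]
contact_force: [-15.5, 3.1, 15.6]
width: 0.0281
```

```bash
python3 chk.py 17; python3 -c "
import cv2
im=cv2.imread('pics/w17.png');cv2.imwrite('pics/w17c.png',cv2.resize(im[0:160,220:420],None,fx=3.7,fy=3.7,interpolation=cv2.INTER_CUBIC))"
```

```text
{'time_s': np.float64(22.5), 'position': array([0.568 , 0.214 , 0.0534]), 'contact_force': array([-15.5439,   3.0999,  15.5789]), 'torque': array([0.5821, 2.0741, 0.0659]), 'width': np.float64(0.0281)}
yaw err deg 0.03 nose rel home mm [-0.98 -0.51 -1.08]
```

View pics/w17c.png

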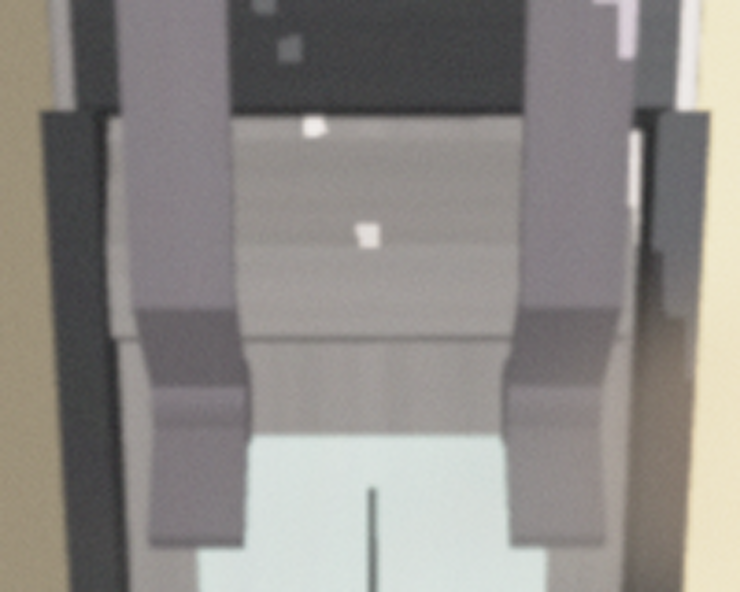

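Call:
{"name": "send_rows", "arguments": {"motion": [{"dp": [0, 0, 0.05], "twist": [0, 0, 0], "claw": 2.6}, {"dp": [0, 0, 0.05], "twist": [0, 0, 0], "claw": 3.2}, {"dp": [0, 0, 0.05], "twist": [0, 0, 0], "claw": 4}, {"dp": [0, 0, 0.05], "twist": [0, 0, 0], "claw": 5}, {"dp": [0, 0, 0.05], "twist": [0, 0, 0], "claw": 6}, {"dp": [0, 0, 0.05], "twist": [0, 0, 0], "claw": 6}], "force": 20}}

```text
time_s: 23.4
position: [0.568, 0.2139, 0.0538]
orientation: [-0.071, -2.172, 2.183]
contact_force: [-0.3, 0.6, 0.0]
width: 0.0598
```

```bash
python3 chk.py 18
```

```text
{'time_s': np.float64(23.4), 'position': array([0.568 , 0.2139, 0.0538]), 'contact_force': array([-0.3091,  0.6106,  0.0495]), 'torque': array([-0.0337, -0.0356,  0.0257]), 'width': np.float64(0.0598)}
yaw err deg 0.03 nose rel home mm [-0.95 -0.58 -0.64]
```

View pics/w18.png

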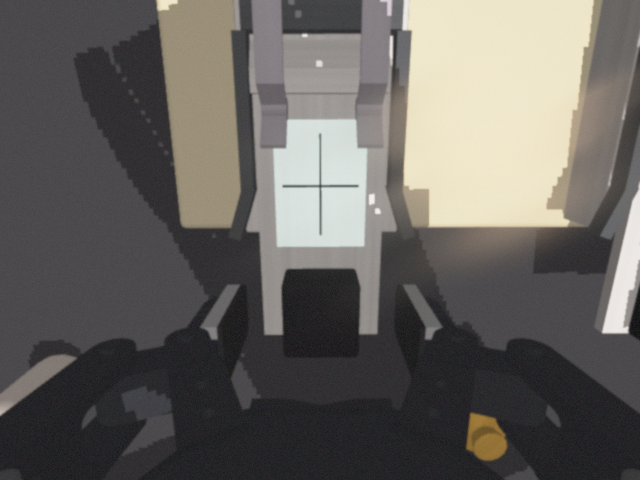

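Call:
{"name": "send_rows", "arguments": {"motion": [{"dp": [0, 0, 2], "twist": [0, 0, 0], "claw": 6}, {"dp": [0, 0, 5], "twist": [0, 0, 0], "claw": 6}, {"dp": [0, 0, 9], "twist": [0, 0, 0], "claw": 6}, {"dp": [0, 0, 13], "twist": [0, 0, 0], "claw": 6}, {"dp": [0, 0, 15], "twist": [0, 0, 0], "claw": 6}, {"dp": [0, 0, 15], "twist": [0, 0, 0], "claw": 6}, {"dp": [0, 0, 15], "twist": [0, 0, 0], "claw": 6}]}}

```text
time_s: 24.42
position: [0.5675, 0.2138, 0.2035]
orientation: [-0.071, -2.172, 2.183]
contact_force: [0.9, -0.2, 0.5]
width: 0.0601
```

```bash
python3 chk.py 19; python3 -c "
import cv2
im=cv2.imread('pics/w19.png');cv2.imwrite('pics/w19c.png',cv2.resize(im[40:230,200:440],None,fx=3.1,fy=3.1,interpolation=cv2.INTER_CUBIC))"
```

```text
{'time_s': np.float64(24.425), 'position': array([0.5675, 0.2138, 0.2035]), 'contact_force': array([ 0.8628, -0.1984,  0.5495]), 'torque': array([-0.001 , -0.0035, -0.0355]), 'width': np.float64(0.0601)}
yaw err deg 0.03 nose rel home mm [ -1.44  -0.71 149.03]
```

View pics/w19.png

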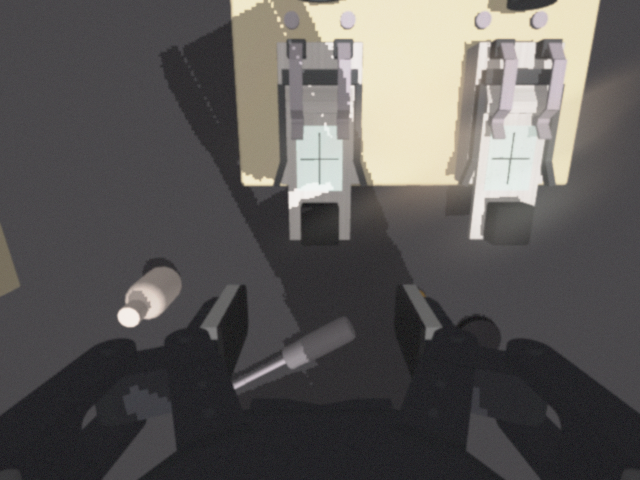

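View pics/s19.png

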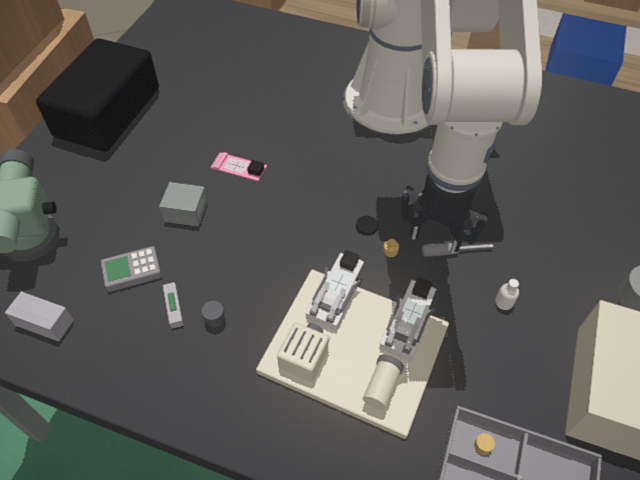

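```bash
python3 -c "
import cv2
im=cv2.imread('pics/w19.png');cv2.imwrite('pics/w19d.png',cv2.resize(im[30:250,265:575],None,fx=2.5,fy=2.5,interpolation=cv2.INTER_CUBIC))"
```

```text
(no output)
```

View pics/w19d.png

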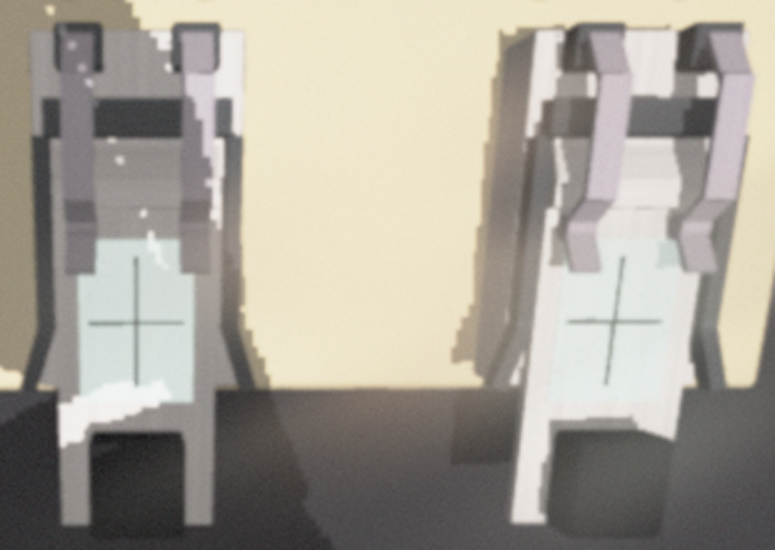

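Both carriers sit at the same depth: crosses at crop row 322, tails at 523, and clip lips ending at about 270 on all four clips. The gripper is clear, so I'm handing in.

```bash
python3 -c "
from bench import robot
print(robot.hand_in())"
```

```text
the job is handed in; nothing more can be done
None
```

The loose carrier is in the left stage, which was the empty one, fully home with both clips snapped down. I handed the job in at about 24.5 s of the 64 s allowed.

I drew it out of the hood by its nose, set it flat on the table and let go. I then picked it up by the black tab and slid it under the clips until it stopped against the end stop.

**Last checks:**
- **Home:** pushing harder moved it no further, with about 15 N resisting. The arm's own position reading put the nose 1 mm short of the stop, within the 2 mm calibration.
- **Latched:** in the close-up, both clip toes lay behind the nose bar. After release, the new carrier lined up with the already loaded one in nose-to-tail depth and clip position. I judged the clips from pictures only, as their angles can't be read.
- **Surroundings:** the gripper had let go and was about 15 cm above the tab, reading no load. In the last scene picture the weight was at its starting pixel, and the other items I could see looked unmoved. I did not measure each one.

The highest force I saw was about 22 N (15.5 N along the push and 15.6 N up), in that final push.

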